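# Fit out a carver's tool tray: dividers found home by feel

## Robot

A 6-joint arm with a two-finger parallel gripper is mounted at the origin on the work surface. World frame = base frame: x ahead of the robot, y to its left, z up, the work surface at z = 0. Lengths are in mm, angles in rad, forces in N, time in s.
With the tool pointing down it reaches from about 350 to 850 mm from the base axis. Payload 8.1 kg.
Tool frame: the origin (TCP) lies midway between the tips of the shut fingers; the grasp point (between the pads) lies 19 mm behind it (manip.tcp_to_grasp is the z of the grasp point in the tool frame, in mm); z points along the fingers, y is the direction in which the jaws open and shut (so a half turn about z gives the same grasp; the last joint's range is limited). The gripper opens to 85 mm and grips with 20 to 120 N. Pads are 22 mm wide; open, the fingers measure 114 mm over their backs; the gripper's body (76 mm by 85 mm) begins 54 mm behind the grasp point. The pads swing forward as they close: fully open they stand 13 mm farther back than shut.
Start: joints at [-1.218, 0.13, 1.488, -0, 1.523, -0.085], TCP at [254.389, -543.408, 231.292] pointing down, gripper open.
Joint ranges: [-2.96, 2.96], [-0.89, 2.26], [0.02, 2.5], [-1.34, 4.48], [0, 2.73], [-2.66, 2.66]. Speed limits (rad/s): [2.39, 2.39, 2.79, 3.14, 3.14, 3.14].

## Interface

Orientations are given as a 3x3 rotation matrix whose columns are the frame's x, y, z axes.
In Python, from workcell import manip gives the robot as it stands.
- The arm moves only by the tool drive_tool, never from a script. Its argument "steps" is a list of rows, each a list of 7 numbers: the shift along the tool's x, y, z in cm, then the turn, a rotation vector about the tool's x, y, z in degrees, then the opening, from 0 (shut) to 1 (fully open). In form: [[dx, dy, dz, rx, ry, rz, claw], ...]. A call has 1 to 12 rows; each row shifts and turns the commanded pose from where the row before left it, along the tool's axes as they then stand; what a row does not reach is not made up. A row lasts 1/12 s, in which the tool goes at most 41.7 mm and 7.16 degrees, less where a joint would pass 70% of its speed; a pose out of reach is approached as far as the arm can. A call with a gripper value outside its range is refused whole. The fingers move at their own pace and stop on an object; the grip force is fixed at half the most. Time passes only in rows, so rows that do not move let the fingers close. It gives the time, the measured TCP pose, the force and the opening at its end, in the units of the state.
- manip.state(): the state, without advancing time (a new reading comes with each control period).
- manip.grab_frame(name): name is "side" or "top" or "wrist"; returns (picture, depth): 384x512x3 uint8, red, green, blue; 384x512 float32, mm along the optical axis (not along the pixel's ray), 0 where there is no reading.
- manip.get_calibration(name): a dict with "fovy" (degrees; the focal length in pixels is half the picture's height over the tangent of half this angle, whatever the lens; pixels are square), "cx", "cy" (the principal point, pixels), "R" (3x3) and "t" (3): a world point X has camera coordinates R X + t; the wrist camera has in their place "T_tool_cam" (4x4, takes a point from camera to tool coordinates, whose origin is the TCP and whose axes are the flange's). Camera axes: x right, y down, z forward; pixel columns grow to the right and rows downward; lengths in mm; the calibration is good to about 2 mm. A picture is of the moment at which its call begins: read the wrist's pose just before it. get_calibration takes no time and is no camera call.
- manip.close_job(): hands the job in, once; it reports no verdict.
The state is a dict: "time_s": time; "qpos": joint angles; "qvel": joint speeds; "effort": joint torques, N m; "position": TCP position; "eef_rot": TCP orientation; "force": force on the tool from outside, world axes, zero at the start; "moment": the same for the moment, N m; "opening": finger opening in mm.
Only numpy, scipy, OpenCV 4.12 (cv2) and the standard library are available. Lean on these libraries where they do the work, as an engineer would, in place of code of your own. Each camera call takes 0.05 s, during which the arm holds its last target.

## Task

Get the tool tray ready: swing the cam clamp's lever into its clamped notch so the tray is held, then fit every divider from the drying battens across the tray, upright, dragging it along the floor until it drops fully home in one of the grooves, while the clamp stays on. Lay every palm gouge from the bench flat in the tray alongside the dividers, each in a compartment of its own, and finish with the clamp lever back in its released notch; leave the mallet, the glue bottle and the sharpening stone where they are.

Things in the scene. Friction and masses are not known exactly. Their poses are not given: they have to be found in the camera images.
- tray: open wooden tool tray, fixed, standing on the bench, outside 176 (its x) by 342 (its y), 52 high, walls 8 thick; origin at the centre of its underside, z up. The dividers go across it, along its x, side by side in y.
- tray_floor (a point): centre of the tray's inner floor (160 x 326), 20 above its underside, same axes as the tray. Three open grooves run straight across the floor along x, over its full 160, each 12.5 wide. Their centres lie near y = -80, 0 and +80, each up to 10 off, different every time. Old grooves plugged flush with dark wood look just like them, so the open ones are found by feel.
- tray_groove_bottom (a point): point 6 above the tray's underside at its centre: the level of the bottom of the grooves, which are 14 deep. A divider's underside is at floor level while it is dragged and at this level when fully home, its top then 50 above the tray's underside. It fits loosely, and may lean up to 10 degrees when let go.
- clamp (a joint): angle of the cam clamp's lever, rad, grows anticlockwise seen from above: 0 = released notch (points away from the tray), 1.134 = clamped notch (points along the tray's -x, the wooden eccentric against the tray's left end). A sprung ball drops into each notch: about 2 N at the knob to leave it, under 1 N in between. Stops at -0.15 and 1.28. Starts at 0 to 0.4.
- clamp_knob (a point): middle of the upright round wooden knob on the end of the clamp lever: 22 diameter, 34 tall (61 to 95 above the bench), 78 above the bench, 88 from the pivot. The lever below it is up to 55 above the bench.
- clamp_pivot (a point): point on the clamp lever's upright pivot axis, 78 above the bench (at knob height), 199.5 along the tray's +y from the tray's origin.
- battens: pair of grooved drying battens fixed on the bench, 176 (its y) by 108 (its x) by 20 high, with three slots 12.5 wide and 12 deep along its x at y = -58, 0 and 58; origin at the centre of the underside.
- divider1: loose plywood divider, a plain slat 140 long (its x), 10 thick (y), 44 high (z), 45 g; origin at the centre of its underside. Starts standing on its long edge in a slot of the drying battens, 12 deep in it. May be absent. All are alike and fit any groove of the tray.
- divider2: loose plywood divider, a plain slat 140 long (its x), 10 thick (y), 44 high (z), 45 g; origin at the centre of its underside. Starts standing on its long edge in a slot of the drying battens, 12 deep in it. May be absent. All are alike and fit any groove of the tray.
- divider3: loose plywood divider, a plain slat 140 long (its x), 10 thick (y), 44 high (z), 45 g; origin at the centre of its underside. Starts standing on its long edge in a slot of the drying battens, 12 deep in it. May be absent. All are alike and fit any groove of the tray.
- gouge1: palm carving tool lying flat on the bench, 122 long, 60 g: faceted wooden handle 22 wide and high, 68 long, then a thin steel blade along +x. Origin on the underside about the middle of the handle, z up; the tool reaches 36 behind it and 86 ahead of it. Grip the handle across its y. May be absent. Flat chisel blade.
- gouge2: palm carving tool lying flat on the bench, 122 long, 60 g: faceted wooden handle 22 wide and high, 68 long, then a thin steel blade along +x. Origin on the underside about the middle of the handle, z up; the tool reaches 36 behind it and 86 ahead of it. Grip the handle across its y. May be absent. V-shaped blade.
- gouge3: palm carving tool lying flat on the bench, 122 long, 60 g: faceted wooden handle 22 wide and high, 68 long, then a thin steel blade along +x. Origin on the underside about the middle of the handle, z up; the tool reaches 36 behind it and 86 ahead of it. Grip the handle across its y. May be absent. Flared fishtail blade.
- mallet: bystander: round carver's mallet standing on its head, 84 diameter, 245 tall; origin under its centre
- glue: bystander: white glue bottle, 56 diameter, 150 tall; origin under its centre
- stone: bystander: grey sharpening stone 150 x 50 x 22; origin under its centre
Mind the look-alikes: they are no part of the job. What is shaped like the gouge2 but green or yellow is not meant. Leave any red look-alike of the divider2 alone.

How it is judged (in metres and radians):
On the way, in this order (a step that is already met when the one before it is completed fails the run):
1. the clamp lever is in its clamped notch (value of joint clamp between 1.034 and 1.234 rad), for 0.2 s.
2. with the lever still in its clamped notch, every divider stands fully home in a groove of the tray (all of step 1 and z of each of divider1, divider2, divider3 in the frame of tray below 0.0105 m and angle between each of divider1, divider2, divider3's own z axis and vertical below 0.3 rad and x of divider1 in the frame of tray between -0.03 and 0.03 m and y of divider1 in the frame of tray between -0.12 and 0.12 m and x of divider2 in the frame of tray between -0.03 and 0.03 m and y of divider2 in the frame of tray between -0.12 and 0.12 m and x of divider3 in the frame of tray between -0.03 and 0.03 m and y of divider3 in the frame of tray between -0.12 and 0.12 m), for 0.2 s.
At the end, for the whole second after the job is handed in: Dividers present: underside under 10.5 mm above the tray's underside (6 = home), within 30 mm of its centre line, lean under 0.3 rad. Gouges: flat on the tray floor, within 0.6 rad of parallel to the dividers, a divider between any two. Lever within 0.1 rad of released. All at rest (z of each of divider1, divider2, divider3 in the frame of tray below 0.0105 m and angle between each of divider1, divider2, divider3's own z axis and vertical below 0.3 rad and x of divider1 in the frame of tray between -0.03 and 0.03 m and y of divider1 in the frame of tray between -0.12 and 0.12 m and x of divider2 in the frame of tray between -0.03 and 0.03 m and y of divider2 in the frame of tray between -0.12 and 0.12 m and x of divider3 in the frame of tray between -0.03 and 0.03 m and y of divider3 in the frame of tray between -0.12 and 0.12 m and z of gouge1 in the frame of tray between 0.012 and 0.036 m and x of gouge1 in the frame of tray between -0.078 and 0.078 m and y of gouge1 in the frame of tray between -0.162 and 0.162 m and angle between the x axis of each of gouge1, gouge2, gouge3 and the x axis of tray, either way round below 0.6 rad and angle between gouge1's own x axis and vertical between 1.4 and 1.75 rad and linear speed of each of gouge1, gouge2, gouge3, divider1, divider2, divider3 below 0.02 m/s and z of gouge2 in the frame of tray between 0.012 and 0.036 m and x of gouge2 in the frame of tray between -0.078 and 0.078 m and y of gouge2 in the frame of tray between -0.162 and 0.162 m and angle between gouge2's own x axis and vertical between 1.4 and 1.75 rad and z of gouge3 in the frame of tray between 0.012 and 0.036 m and x of gouge3 in the frame of tray between -0.078 and 0.078 m and y of gouge3 in the frame of tray between -0.162 and 0.162 m and angle between gouge3's own x axis and vertical between 1.4 and 1.75 rad and ((y of gouge1 in the frame of divider1 below 0 m and y of gouge2 in the frame of divider1 above 0 m) or (y of gouge1 in the frame of divider1 above 0 m and y of gouge2 in the frame of divider1 below 0 m) or (y of gouge1 in the frame of divider2 below 0 m and y of gouge2 in the frame of divider2 above 0 m) or (y of gouge1 in the frame of divider2 above 0 m and y of gouge2 in the frame of divider2 below 0 m) or (y of gouge1 in the frame of divider3 below 0 m and y of gouge2 in the frame of divider3 above 0 m) or (y of gouge1 in the frame of divider3 above 0 m and y of gouge2 in the frame of divider3 below 0 m)) and ((y of gouge1 in the frame of divider1 below 0 m and y of gouge3 in the frame of divider1 above 0 m) or (y of gouge1 in the frame of divider1 above 0 m and y of gouge3 in the frame of divider1 below 0 m) or (y of gouge1 in the frame of divider2 below 0 m and y of gouge3 in the frame of divider2 above 0 m) or (y of gouge1 in the frame of divider2 above 0 m and y of gouge3 in the frame of divider2 below 0 m) or (y of gouge1 in the frame of divider3 below 0 m and y of gouge3 in the frame of divider3 above 0 m) or (y of gouge1 in the frame of divider3 above 0 m and y of gouge3 in the frame of divider3 below 0 m)) and ((y of gouge2 in the frame of divider1 below 0 m and y of gouge3 in the frame of divider1 above 0 m) or (y of gouge2 in the frame of divider1 above 0 m and y of gouge3 in the frame of divider1 below 0 m) or (y of gouge2 in the frame of divider2 below 0 m and y of gouge3 in the frame of divider2 above 0 m) or (y of gouge2 in the frame of divider2 above 0 m and y of gouge3 in the frame of divider2 below 0 m) or (y of gouge2 in the frame of divider3 below 0 m and y of gouge3 in the frame of divider3 above 0 m) or (y of gouge2 in the frame of divider3 above 0 m and y of gouge3 in the frame of divider3 below 0 m)) and value of joint clamp between -0.1 and 0.1 rad); the robot touches nothing.
It fails at once if a bystander (mallet, glue bottle or sharpening stone) is moved more than 30 mm (distance of any of mallet, glue, stone from where it was at the start of the episode above 0.03 m).
It fails at once if a divider is home in a groove while the lever is not in its clamped notch, before all of them are home (((z of divider1 in the frame of tray below 0.0105 m and angle between divider1's own z axis and vertical below 0.3 rad and x of divider1 in the frame of tray between -0.03 and 0.03 m and y of divider1 in the frame of tray between -0.12 and 0.12 m) or (z of divider2 in the frame of tray below 0.0105 m and angle between divider2's own z axis and vertical below 0.3 rad and x of divider2 in the frame of tray between -0.03 and 0.03 m and y of divider2 in the frame of tray between -0.12 and 0.12 m) or (z of divider3 in the frame of tray below 0.0105 m and angle between divider3's own z axis and vertical below 0.3 rad and x of divider3 in the frame of tray between -0.03 and 0.03 m and y of divider3 in the frame of tray between -0.12 and 0.12 m)) and not (value of joint clamp between 1.034 and 1.234 rad) and not ((z of divider1 in the frame of tray below 0.0105 m and angle between divider1's own z axis and vertical below 0.3 rad and x of divider1 in the frame of tray between -0.03 and 0.03 m and y of divider1 in the frame of tray between -0.12 and 0.12 m) and (z of divider2 in the frame of tray below 0.0105 m and angle between divider2's own z axis and vertical below 0.3 rad and x of divider2 in the frame of tray between -0.03 and 0.03 m and y of divider2 in the frame of tray between -0.12 and 0.12 m) and (z of divider3 in the frame of tray below 0.0105 m and angle between divider3's own z axis and vertical below 0.3 rad and x of divider3 in the frame of tray between -0.03 and 0.03 m and y of divider3 in the frame of tray between -0.12 and 0.12 m))).
Of divider1, divider2, divider3 only 2 to 3 are there at a start; the rules pass over those that are not, and their reading is None.
Of gouge1, gouge2, gouge3 only 2 to 3 are there at a start; the rules pass over those that are not, and their reading is None.
At some moment in a run one of gouge1, gouge2, gouge3 may be knocked a few centimetres aside while the robot is not near it.
It also fails if it takes over 210 s, if anything falls off the work surface, if the arm or the gripper's body presses on something with over 40 N, if the wrist force passes 120 N, or if a joint passes its speed limit or range.

## Working session

There is one attempt and no reset: what is moved stays moved. The work goes in short steps, Python scripts to look and compute and a tool call to move; the robot and the scene stay as the last step left them, time stands still between calls to the robot, and variables do not carry over. Pictures are saved under pics/ and viewed, and the job is handed in when it is done.

Besides the shell and the picture viewer there is one more tool, called after "Request:" as name([rows], argument=value, ...), one row to a line, values as JSON. drive_tool: Moves the arm, as the interface text tells. Its arguments: {"type":"object","properties":{"steps":{"type":"array"}},"required":["steps"]}

```bash
ls; mkdir -p pics; cat > h.py <<'E'
import numpy as np, cv2
from workcell import manip
def save(name,out,crop=None,scale=1):
    im,d=manip.grab_frame(name)
    np.savez('last_%s.npz'%name,im=im,d=d)
    s=manip.state()
    o=im[:,:,::-1]
    cv2.imwrite('pics/'+out,o); return im,d
def cal(name):
    c=manip.get_calibration(name); f=192/np.tan(np.radians(c['fovy'])/2)
    if 'R' in c: R=np.array(c['R']);t=np.array(c['t'])
    else:
        s=manip.state(); T=np.eye(4);T[:3,:3]=s['eef_rot'];T[:3,3]=s['position']
        M=np.linalg.inv(T@np.array(c['T_tool_cam'])); R=M[:3,:3];t=M[:3,3]
    return f,c['cx'],c['cy'],R,t
def ray(C,u,v,z):
    f,cx,cy,R,t=C
    o=-R.T@t; d=R.T@np.array([(u-cx)/f,(v-cy)/f,1.]); k=(z-o[2])/d[2]; return o+k*d
def proj(C,X):
    f,cx,cy,R,t=C; p=R@np.array(X,float)+t; return p[0]/p[2]*f+cx,p[1]/p[2]*f+cy
def cloud(C,d):
    f,cx,cy,R,t=C; v,u=np.mgrid[:384,:512]
    P=np.stack([(u-cx)/f*d,(v-cy)/f*d,d],-1); return (P-t)@R
E
python3 - <<'E'
from h import *
for n in ['side','top','wrist']: save(n,n+'0.png'); c=manip.get_calibration(n); print(n,c)
s=manip.state(); print(s, manip.tcp_to_grasp)
E
```

```text
pics
side {'fovy': 43.83283165129922, 'cx': 249.14651857888057, 'cy': 197.83206785372766, 'R': array([[-0.99161162, -0.12863393, -0.01263715],
       [-0.05775312,  0.52841853, -0.84701738],
       [ 0.11563288, -0.83918244, -0.53141496]]), 't': array([ 502.33898664,   96.77624048, 1394.73013702])}
top {'fovy': 54.04614587514581, 'cx': 254.54823460710554, 'cy': 189.07708061004897, 'R': array([[ 3.11224600e-03, -9.99551116e-01, -2.97973196e-02],
       [-9.93099229e-01,  4.03935171e-04, -1.17276420e-01],
       [ 1.17235812e-01,  2.99566882e-02, -9.92652185e-01]]), 't': array([  10.13117734,  501.11513612, 1070.64855828])}
wrist {'fovy': 65.49213646532887, 'cx': 253.03569930703418, 'cy': 195.7182782898899, 'T_tool_cam': array([[ 8.64482422e-04, -9.64875738e-01, -2.62705277e-01,
         6.50461741e+01],
       [ 9.99999513e-01,  9.59427425e-04, -2.33136710e-04,
        -6.91289727e-01],
       [ 4.76994602e-04, -2.62704947e-01,  9.64876097e-01,
        -1.42787589e+02],
       [ 0.00000000e+00,  0.00000000e+00,  0.00000000e+00,
         1.00000000e+00]])}
{'time_s': 0.15, 'qpos': array([-1.21837717e+00,  1.31012643e-01,  1.48902928e+00,  1.35367779e-05,
        1.52300523e+00, -8.54059233e-02]), 'qvel': array([ 0.00114249, -0.00281877, -0.00493975, -0.00013735,  0.00152961,
        0.00016483]), 'effort': array([ 1.87129604e-04, -5.70062327e+01, -5.01160419e+01, -2.64915316e-04,
        9.66950931e-03,  1.62784124e-05]), 'position': array([ 254.25676946, -542.99537513,  230.4704208 ]), 'eef_rot': array([[ 9.05676220e-01,  4.23969746e-01, -4.89358663e-04],
       [ 4.23970007e-01, -9.05675194e-01,  1.36977487e-03],
       [ 1.37543100e-04, -1.44804592e-03, -9.99998942e-01]]), 'force': array([-0.05424734,  0.4996181 , -0.04157619]), 'moment': array([-0.05175843, -0.01724719,  0.05545178]), 'opening': 85.27306102670583} -18.700000000000003
```

View pics/top0.png

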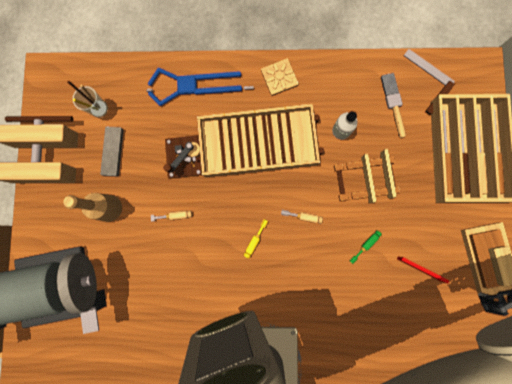

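View pics/side0.png

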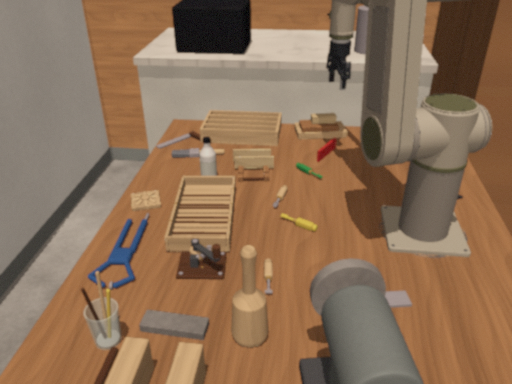

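View pics/wrist0.png

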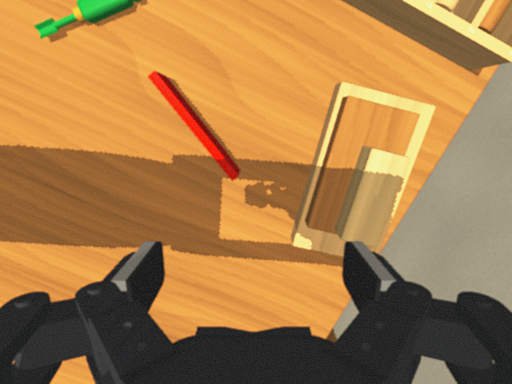

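```bash
python3 - <<'E'
import numpy as np,cv2
z=np.load('last_top.npz');im=z['im'][:,:,::-1]
c=im[95:270,140:410]; cv2.imwrite('pics/topcrop.png',cv2.resize(c,(810//1,525))[:, :800])
s=np.load('last_side.npz')['im'][:,:,::-1]
cv2.imwrite('pics/sidecrop.png',cv2.resize(s[120:300,130:350],(770,630))[:600])
E
```

```text
(no output)
```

View pics/topcrop.png

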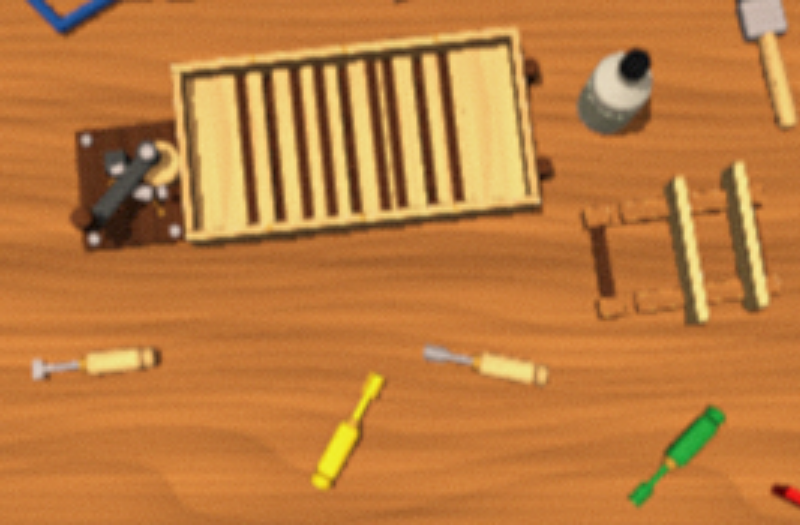

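View pics/sidecrop.png

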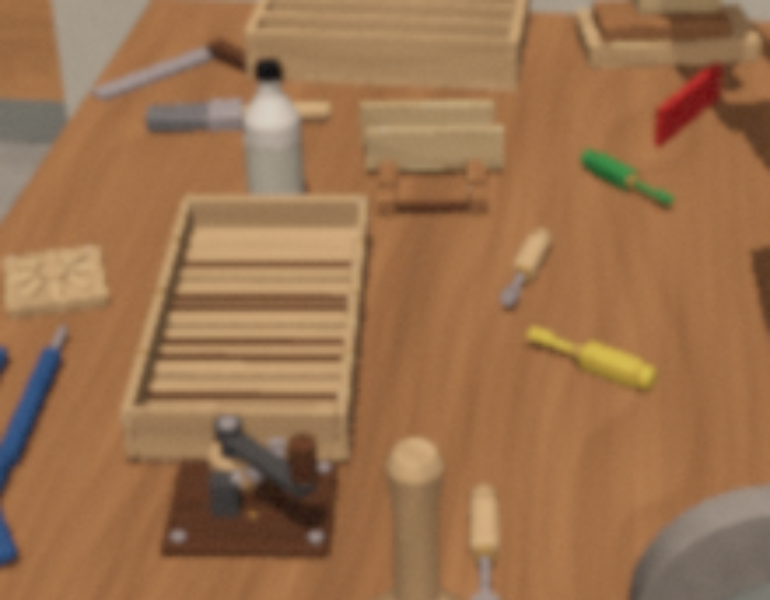

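```bash
cat > meas.py <<'E'
from h import *
z=np.load('last_top.npz');im=z['im'];d=z['d'];C=cal('top');P=cloud(C,d)
v,u=np.mgrid[:384,:512]
ok=d>0
def reg(u0,u1,v0,v1,z0,z1): return ok&(u>=u0)&(u<=u1)&(v>=v0)&(v<=v1)&(P[...,2]>z0)&(P[...,2]<z1)
m=reg(190,330,98,185,46,58); Q=P[m][:,:2].astype(np.float32); print('tray',m.sum(),cv2.minAreaRect(Q),np.median(P[m][:,2]))
# bench level check
b=reg(200,400,230,260,-20,20); print('bench z',np.median(P[b][:,2]))
for n,(a) in {'d_a':(360,378,145,205),'d_b':(380,400,140,205)}.items():
    m=reg(*a,44,62); print(n,m.sum(),cv2.minAreaRect(P[m][:,:2].astype(np.float32)),np.median(P[m][:,2]))
m=reg(330,400,145,205,12,30); print('bat',m.sum(),cv2.minAreaRect(P[m][:,:2].astype(np.float32)))
for n,a in {'g_l':(145,200,205,225),'g_r':(275,330,205,228)}.items():
    m=reg(*a,8,40); print(n,m.sum(),cv2.minAreaRect(P[m][:,:2].astype(np.float32)),np.median(P[m][:,2]))
m=reg(160,205,130,182,60,110); print('clamp high',[(list(np.round(p)),) for p in P[m][::6]])
np.set_printoptions(linewidth=250,precision=0,suppress=True)
print(P[120:172:4,206:318:3,2])
E
python3 meas.py
```

```text
tray 1021 ((643.8982543945312, 15.752365112304688), (177.52452087402344, 369.6202697753906), 6.103497505187988) 50.87452913929792
bench z -0.2876105138469516
d_a 208 ((530.7479248046875, -318.8190612792969), (139.32931518554688, 11.666092872619629), 8.052898406982422) 51.093493086069515
d_b 212 ((545.474853515625, -374.6969299316406), (140.03819274902344, 12.355132102966309), 8.629193305969238) 51.068263500270774
bat 708 ((532.7763671875, -318.21514892578125), (143.70599365234375, 176.21466064453125), 8.113471984863281)
g_l 230 ((423.1206970214844, 259.2100524902344), (22.129409790039062, 121.33606719970703), 5.357944488525391) 18.145823041705572
g_r 239 ((422.54364013671875, -126.32817840576172), (121.81612396240234, 21.705188751220703), 79.50082397460938) 18.642029465834632
clamp high [([np.float64(635.0), np.float64(203.0), np.float64(61.0)],), ([np.float64(631.0), np.float64(197.0), np.float64(64.0)],), ([np.float64(628.0), np.float64(197.0), np.float64(63.0)],), ([np.float64(626.0), np.float64(203.0), np.float64(62.0)],), ([np.float64(622.0), np.float64(208.0), np.float64(64.0)]
[... 3222 characters left out ...]
  52.]
 [  15.   19.   20.   20.   17.   17.   16.   19.   17.    8.   19.   18.   19.   17.   19.   21.   19.    5.    5.   19.   16.   20.   17.   19.   18.   21.    7.   20.   17.   18.   20.   16.   20.   19.   19.   19.   19.   51.]
 [  19.   23.   21.   16.   20.   21.   22.   16.   21.    6.   19.   20.   19.   22.   17.   19.   18.    5.    2.   20.   20.   19.   14.   20.   16.   55.   51.   53.   50.   50.   54.   51.   54.   53.   43.   41.   32.   31.]
 [  24.   16.   17.   18.   20.   18.   20.   20.   24.    5.   20.   17.   49.   54.   54.   51.   49.   54.   48.   51.   50.   50.   41.   37.   28.   28.   19.   16.    8.    4.   -3.   -4.    2.   -2.    1.   -4.    0.   -1.]]
```

```bash
cat >> meas.py <<'E'
print('-----')
m=reg(207,322,98,185,46,58)
Q=P[m][:,:2]; 
# near wall & far wall lines: bins in y
from numpy.linalg import lstsq
th=np.radians(6.1); 
for it in range(3):
    ex=np.array([np.cos(th),np.sin(th)]);ey=np.array([-ex[1],ex[0]])
    a=Q@ex;b=Q@ey
    am=(np.percentile(a,1)+np.percentile(a,99))/2
    s=[]
    for sel in (a<am-60,a>am+60):
        s.append(np.polyfit(b[sel],a[sel],1)); 
    print(s, np.degrees(th)); th-= (s[0][0]+s[1][0])/2
ex=np.array([np.cos(th),np.sin(th)]);ey=np.array([-ex[1],ex[0]])
a=Q@ex;b=Q@ey
near=np.median(a[a<am-60]);far=np.median(a[a>am+60]); print('x walls',near,far)
# y: end walls
mm=reg(190,330,98,185,46,58)&True
a=P[...,:2]@ex;b=P[...,:2]@ey; ac=(near+far)/2
mid=ok&(abs(a-ac)<60)&(P[...,2]>46)&(P[...,2]<57)&(u>185)&(u<330)
h=np.histogram(b[mid],bins=np.arange(-180,240,4)); print([(int(e),int(n)) for n,e in zip(*h) if n])
fl=ok&(abs(a-ac)<70)&(P[...,2]<24)&(u>195)&(u<322)&(v<185)
for g in np.arange(-170,200,4):
    k=fl&(b>=g)&(b<g+4); 
    if k.sum(): print(g,k.sum(),round(np.median(P[k][:,2]),1),end=' | ')
print('th',th,'ac',ac,'ex',ex)
E
python3 meas.py | sed -n '/-----/,$p'
```

```text
-----
[array([ -0., 557.]), array([  0., 725.])] 6.1
[array([ -0., 557.]), array([  0., 725.])] 6.128472893684169
[array([ -0., 557.]), array([  0., 725.])] 6.1285213106587175
x walls 557.5481109849384 724.3187645125345
[(96, 51), (100, 58), (104, 8), (120, 2), (124, 1), (128, 2), (132, 4), (136, 4), (140, 8), (144, 3)]
-170 58 19.6 | -166 58 19.6 | -162 60 19.5 | -158 61 19.0 | -154 60 19.1 | -150 64 19.6 | -146 73 16.8 | -142 64 5.4 | -138 57 4.7 | -134 46 6.0 | -130 62 19.3 | -126 59 18.8 | -122 60 19.3 | -118 60 19.2 | -114 59 19.1 | -110 62 19.5 | -106 59 19.8 | -102 61 19.5 | -98 60 19.8 | -94 60 19.1 | -90 59 19.2 | -86 61 19.1 | -82 59 19.2 | -78 61 19.3 | -74 61 19.2 | -70 60 11.1 | -66 59 5.6 | -62 59 5.3 | -58 61 6.3 | -54 60 19.1 | -50 62 19.5 | -46 61 18.7 | -42 60 19.2 | -38 61 18.8 | -34 61 19.5 | -30 56 19.7 | -26 65 19.2 | -22 57 18.8 | -18 57 18.6 | -14 63 19.0 | -10 58 18.9 | -6 61 19.6 | -2 59 18.7 | 2 59 19.0 | 6 50 17.6 | 10 55 4.7 | 14 57 5.3 | 18 75 8.1 | 22 60 19.0 | 26 60 18.7 | 30 61 19.5 | 34 61 19.8 | 38 63 19.6 | 42 54 18.9 | 46 61 19.1 | 50 62 19.3 | 54 61 18.7 | 58 56 19.0 | 62 62 19.1 | 66 57 18.8 | 70 60 18.7 | 74 66 19.0 | 78 54 18.5 | 82 62 19.3 | 86 61 18.9 | 90 61 18.6 | 94 54 19.2 | 110 28 9.5 | 114 45 8.7 | 118 35 8.6 | 122 20 10.1 | 126 6 8.8 | th 0.10696287658665052 ac 640.9334377487364 ex [1. 0.]
```

```bash
cat >> h.py <<'E'
def plan(x,y,z,yy):
    "yy: world angle of tool y axis, deg. prints turn rz then shift in the turned tool axes (cm)"
    s=manip.state();R=np.array(s['eef_rot']);p=np.array(s['position'])
    cur=np.degrees(np.arctan2(R[1,1],R[0,1])); dz=(cur-yy+180)%360-180
    a=np.radians(yy); ty=np.array([np.cos(a),np.sin(a),0]); tx=np.array([-ty[1],ty[0],0])
    d=np.array([x,y,z])-p
    print('t%.2f p %s yawy %.1f tilt %s op %.1f F %s'%(s['time_s'],np.round(p,1),cur,np.round(R[:2,2],3),s['opening'],np.round(s['force'],1)))
    print('turn rz %.1f deg -> shift cm x %.2f y %.2f z %.2f'%(dz,d@tx/10,d@ty/10,-d[2]/10))
E
python3 - <<'E'
from h import *
z=np.load('last_top.npz');d=z['d'];C=cal('top');P=cloud(C,d)
v,u=np.mgrid[:384,:512]
for n,(a,z0,z1) in {'mallet':((60,120,190,225),30,250),'glue':((330,362,105,142),30,160),'stone':((98,126,122,182),12,30)}.items():
    m=(d>0)&(u>=a[0])&(u<=a[1])&(v>=a[2])&(v<=a[3])&(P[...,2]>z0)&(P[...,2]<z1)
    Q=P[m]; print(n,Q.min(0),Q.max(0),Q.mean(0))
plan(554,254,200,-100)
E
```

```text
mallet [406.37052593 405.74385792  30.04399296] [484.5911228  482.11426471 248.26589312] [443.34349534 431.88610811 130.14306699]
glue [ 653.16990002 -276.20088997   30.06920481] [ 707.86493852 -220.4175726   153.79034446] [ 672.3856288  -242.35709784   99.84526519]
stone [542.35823997 417.23381898  12.10714531] [693.15096902 475.47925631  27.94964529] [617.01200085 445.21998398  20.67089439]
t0.15 p [ 254.3 -543.   230.5] yawy -64.9 tilt [-0.     0.001] op 85.3 F [-0.1  0.5 -0. ]
turn rz 35.1 deg -> shift cm x 15.68 y -83.69 z 3.05
```

Request:
drive_tool([
  [0, 0, 0, 0, 0, 5.85, 0.4],
  [0, 0, 0, 0, 0, 5.85, 0.4],
  [0, 0, 0, 0, 0, 5.85, 0.4],
  [0, 0, 0, 0, 0, 5.85, 0.4],
  [0, 0, 0, 0, 0, 5.85, 0.4],
  [0, 0, 0, 0, 0, 5.85, 0.4],
  [0.65, -3.5, 0, 0, 0, 0, 0.4],
  [0.65, -3.5, 0, 0, 0, 0, 0.4],
  [0.65, -3.5, 0, 0, 0, 0, 0.4],
  [0.65, -3.5, 0, 0, 0, 0, 0.4],
  [0.65, -3.5, 0, 0, 0, 0, 0.4],
  [0.65, -3.5, 0, 0, 0, 0, 0.4],
])

```text
time_s: 1.15
position: [329.4, -341.7, 230.9]
eef_rot: [[0.985, -0.174, -0.0], [-0.174, -0.985, 0.0], [-0.0, -0.0, -1.0]]
force: [0.5, -0.2, -0.3]
opening: 34.2
```

Request:
drive_tool([
  [0.65, -3.5, 0.1, 0, 0, 0, 0.4],
  [0.65, -3.5, 0.1, 0, 0, 0, 0.4],
  [0.65, -3.5, 0.1, 0, 0, 0, 0.4],
  [0.65, -3.5, 0.1, 0, 0, 0, 0.4],
  [0.65, -3.5, 0.1, 0, 0, 0, 0.4],
  [0.65, -3.5, 0.1, 0, 0, 0, 0.4],
  [0.65, -3.5, 0.1, 0, 0, 0, 0.4],
  [0.65, -3.5, 0.1, 0, 0, 0, 0.4],
  [0.65, -3.5, 0.1, 0, 0, 0, 0.4],
  [0.65, -3.5, 0.1, 0, 0, 0, 0.4],
  [0.65, -3.5, 0.1, 0, 0, 0, 0.4],
  [0.65, -3.5, 0.1, 0, 0, 0, 0.4],
])

```text
time_s: 2.15
position: [479.3, 58.5, 219.1]
eef_rot: [[0.985, -0.174, -0.0], [-0.174, -0.985, -0.0], [-0.0, 0.0, -1.0]]
force: [0.4, -0.3, -0.1]
opening: 34.2
```

```bash
python3 - <<'E'
from h import *
plan(554,254,200,-100)
E
```

```text
t2.15 p [479.3  58.5 219.1] yawy -100.0 tilt [-0. -0.] op 34.2 F [ 0.4 -0.3 -0.1]
turn rz -0.0 deg -> shift cm x 3.96 y -20.55 z 1.91
```

Request:
drive_tool([
  [0.56, -2.94, 0.27, 0, 0, 0, 0.4],
  [0.56, -2.94, 0.27, 0, 0, 0, 0.4],
  [0.56, -2.94, 0.27, 0, 0, 0, 0.4],
  [0.56, -2.94, 0.27, 0, 0, 0, 0.4],
  [0.56, -2.94, 0.27, 0, 0, 0, 0.4],
  [0.56, -2.94, 0.27, 0, 0, 0, 0.4],
  [0.56, -2.94, 0.27, 0, 0, 0, 0.4],
  [0, 0, 0, 0, 0, 0, 0.4],
])

```text
time_s: 2.82
position: [553.5, 256.8, 198.5]
eef_rot: [[0.985, -0.171, -0.002], [-0.171, -0.985, 0.001], [-0.002, -0.001, -1.0]]
force: [0.8, 0.3, -0.6]
opening: 34.1
```

```bash
python3 - <<'E'
from h import *
im,d=save('wrist','w1.png'); C=cal('wrist'); P=cloud(C,d)
m=(d>0)&(P[...,2]>88)&(P[...,2]<100)&(P[...,1]>200)&(P[...,1]<300)&(P[...,0]<585)
Q=P[m];print(m.sum(),cv2.minEnclosingCircle(Q[:,:2].astype(np.float32)),Q.mean(0),np.percentile(Q[:,2],[5,95]))
plan(554,254,75,-100)
E
```

```text
491 ((556.2958984375, 253.76425170898438), 10.79316520690918) [557.16250514 253.62043715  94.02114583] [91.47055192 95.45218682]
t2.87 p [553.1 254.6 198.8] yawy -99.9 tilt [-0.002 -0.   ] op 34.1 F [-0.7 -0.7  0.6]
turn rz 0.1 deg -> shift cm x 0.09 y 0.05 z 12.38
```

View pics/w1.png

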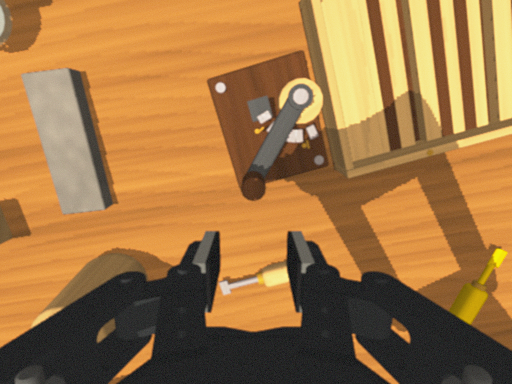

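Request:
drive_tool([
  [0.3, 0, 2, 0, 0, 0, 0.4],
  [0, 0, 2.5, 0, 0, 0, 0.4],
  [0, 0, 2.5, 0, 0, 0, 0.4],
  [0, 0, 2.5, 0, 0, 0, 0.4],
  [0, 0, 2.2, 0, 0, 0, 0.4],
  [0, 0, 1.2, 0, 0, 0, 0.4],
  [0, 0, 0, 0, 0, 0, 0.4],
  [0, 0, 0, 0, 0, 0, 0.35],
])

```text
time_s: 3.53
position: [556.2, 251.4, 71.4]
eef_rot: [[0.985, -0.174, -0.001], [-0.174, -0.985, -0.0], [-0.001, 0.001, -1.0]]
force: [-0.1, 1.0, 0.9]
opening: 29.9
```

```bash
python3 - <<'E'
from h import *
plan(556,254,70,-100)
pv=np.array([623,200.7])
a0=np.arctan2(253.8-200.7,556.3-623)
print(np.hypot(*(np.array([556.3,253.8])-pv)), 'ang',a0-np.radians(121.1))
p=np.array(manip.state()['position'])[:2]
a=np.radians(-100);ty=np.array([np.cos(a),np.sin(a)]);tx=np.array([-ty[1],ty[0]])
for k in np.linspace(.4,1.2,9):
    w=np.radians(121.13)+k; q=pv+88*np.array([np.cos(w),np.sin(w)]); d=q-p;p=q
    print(round(k,2),q.round(1),(d@tx/10).round(2),(d@ty/10).round(2))
E
```

```text
t3.53 p [556.2 251.4  71.4] yawy -100.0 tilt [-0.001 -0.   ] op 29.9 F [-0.1  1.   0.9]
turn rz -0.0 deg -> shift cm x -0.06 y -0.26 z 0.14
85.25549835641105 ang 0.35563937123219436
0.4 [551.8 252.4] -0.45 -0.02
0.5 [547. 245.] -0.34 0.81
0.6 [542.9 237.2] -0.26 0.84
0.7 [539.7 229. ] -0.18 0.86
0.8 [537.3 220.5] -0.09 0.87
0.9 [535.7 211.9] -0.0 0.88
1.0 [535.  203.1] 0.09 0.88
1.1 [535.2 194.3] 0.17 0.86
1.2 [536.3 185.6] 0.26 0.84
```

Request:
drive_tool([
  [-0.3, 0.1, 0, 0, 0, 0, 0.35],
  [-0.34, 0.81, 0, 0, 0, 0, 0.35],
  [-0.26, 0.84, 0, 0, 0, 0, 0.35],
  [-0.18, 0.86, 0, 0, 0, 0, 0.35],
  [-0.09, 0.87, 0, 0, 0, 0, 0.35],
  [0, 0.88, 0, 0, 0, 0, 0.35],
  [0.09, 0.88, 0, 0, 0, 0, 0.35],
  [0.17, 0.86, 0, 0, 0, 0, 0.35],
  [0, 0, 0, 0, 0, 0, 0.35],
  [0, 0, 0, 0, 0, 0, 0.35],
])

```text
time_s: 4.37
position: [537.2, 192.5, 71.4]
eef_rot: [[0.985, -0.175, 0.0], [-0.175, -0.985, -0.0], [0.0, 0.0, -1.0]]
force: [-0.1, 0.2, -0.9]
opening: 29.6
```

```bash
python3 - <<'E'
from h import *
im,d=save('wrist','w2.png');save('top','t2.png'); C=cal('wrist'); P=cloud(C,d)
m=(d>0)&(P[...,2]>90)&(P[...,2]<100)&(P[...,1]>150)&(P[...,1]<260)&(P[...,0]<585)
Q=P[m];print(m.sum(),cv2.minEnclosingCircle(Q[:,:2].astype(np.float32)))
plan(535.2,194.3,70,-100)
E
```

```text
2479 ((542.30810546875, 192.09573364257812), 28.707963943481445)
t4.47 p [537.2 193.3  71.4] yawy -100.0 tilt [ 0. -0.] op 29.8 F [-0.3 -0.9  0.5]
turn rz -0.0 deg -> shift cm x -0.21 y -0.07 z 0.14
```

View pics/w2.png

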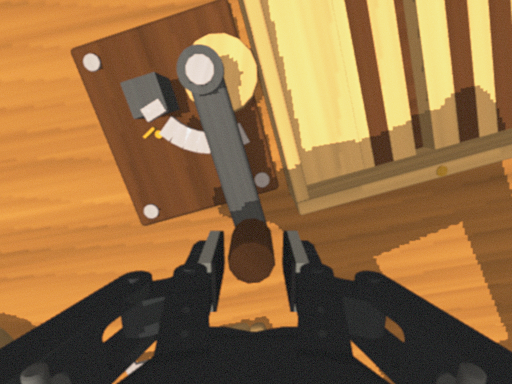

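Request:
drive_tool([
  [0, 0, -2, 0, 0, 0, 0.4],
  [0, 0, -3, 0, 0, 0, 0.4],
  [0, 0, -3, 0, 0, 0, 0.4],
  [0, 0, -3, 0, 0, 0, 0.4],
  [0, 0, -2, 0, 0, 0, 0.45],
  [0, 0, 0, 0, 0, 0, 0.45],
])

```text
time_s: 4.97
position: [540.0, 194.7, 207.7]
eef_rot: [[0.985, -0.173, 0.009], [-0.173, -0.985, 0.002], [0.008, -0.004, -1.0]]
force: [0.6, 0.3, 1.0]
opening: 38.5
```

```bash
python3 - <<'E'
from h import *
im,d=save('wrist','w3.png'); C=cal('wrist'); P=cloud(C,d)
m=(d>0)&(P[...,2]>88)&(P[...,2]<100)&(P[...,1]>150)&(P[...,1]<260)&(P[...,0]<585)&(P[...,0]>500)
Q=P[m];c=cv2.minEnclosingCircle(Q[:,:2].astype(np.float32));print(m.sum(),c)
print(np.arctan2(c[0][1]-200.7,c[0][0]-623)%(2*np.pi)-np.radians(121.13))
# tray floor / grooves from this view
th=.10696; ex=np.array([np.cos(th),np.sin(th)]);ey=np.array([-ex[1],ex[0]])
a=P[...,:2]@ex-640.9;b=P[...,:2]@ey+66.5
fl=(d>0)&(abs(a)<75)&(P[...,2]<26)&(P[...,2]>0)&(abs(b)<160)
for g in np.arange(-40,160,3):
    k=fl&(b>=g)&(b<g+3)
    if k.sum()>20: print(g,k.sum(),round(np.median(P[k][:,2]),1),end=' | ')
# divider a 
u=np.array([np.cos(np.radians(8.3)),np.sin(np.radians(8.3))])
plan(530.7,-318.8,150,8.3-90)
E
```

```text
432 ((537.1410522460938, 192.01461791992188), 10.851662635803223)
1.128291108067757
-40 333 17.3 | -37 342 17.3 | -34 326 17.2 | -31 316 17.4 | -28 339 17.3 | -25 348 17.3 | -22 325 17.4 | -19 375 17.1 | -16 341 16.8 | -13 349 16.9 | -10 344 16.9 | -7 364 17.0 | -4 1020 12.6 | -1 527 3.8 | 2 231 3.3 | 11 336 16.8 | 14 360 17.0 | 17 362 16.9 | 20 352 17.0 | 23 353 17.3 | 26 394 17.3 | 29 380 17.3 | 32 363 17.4 | 35 404 17.2 | 38 381 17.2 | 41 387 17.2 | 44 390 17.1 | 47 383 17.3 | 50 397 17.3 | 53 408 17.3 | 56 395 17.3 | 59 405 17.1 | 62 399 17.1 | 65 397 17.1 | 68 405 17.1 | 71 416 17.0 | 74 996 7.8 | 77 397 3.1 | 80 395 3.1 | 86 254 17.0 | 89 422 17.1 | 92 426 17.1 | 95 431 17.1 | 98 422 17.0 | 101 409 17.2 | 104 443 17.3 | 107 435 17.4 | 110 440 17.3 | 113 446 17.2 | 116 442 17.1 | 119 452 16.8 | 122 444 16.6 | 125 450 16.6 | 128 440 16.5 | 131 440 16.5 | 134 447 16.5 | 137 443 16.6 | 140 445 16.5 | 143 433 16.5 | 146 446 16.5 | 149 435 16.6 | 152 433 16.5 | 155 437 16.5 | 158 292 16.5 | t5.02 p [538.9 194.4 204.9] yawy -100.0 tilt [0.006 0.002] op 38.4 F [-0.3  0.4 -0.5]
turn rz -18.3 deg -> shift cm x -8.22 y 50.66 z 5.49
```

View pics/w3.png

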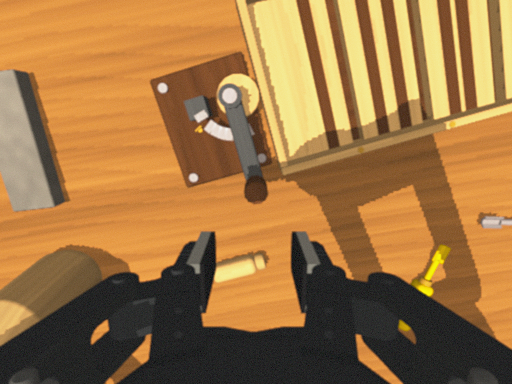

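Request:
drive_tool([
  [0, 0, 0, 0, 0, -6.1, 0.4],
  [0, 0, 0, 0, 0, -6.1, 0.4],
  [0, 0, 0, 0, 0, -6.1, 0.4],
  [-0.55, 3.38, 0, 0, 0, 0, 0.4],
  [-0.55, 3.38, 0, 0, 0, 0, 0.4],
  [-0.55, 3.38, 0, 0, 0, 0, 0.4],
  [-0.55, 3.38, 0, 0, 0, 0, 0.4],
  [-0.55, 3.38, 0, 0, 0, 0, 0.4],
  [-0.55, 3.38, 0, 0, 0, 0, 0.4],
  [-0.55, 3.38, 0, 0, 0, 0, 0.4],
  [-0.55, 3.38, 0, 0, 0, 0, 0.4],
  [-0.55, 3.38, 0, 0, 0, 0, 0.4],
])

```text
time_s: 6.02
position: [530.9, -115.9, 199.8]
eef_rot: [[0.99, 0.144, -0.002], [0.144, -0.99, 0.001], [-0.002, -0.001, -1.0]]
force: [0.8, 0.7, -0.7]
opening: 34.2
```

Request:
drive_tool([
  [-0.55, 3.38, 0, 0, 0, 0, 0.4],
  [-0.55, 3.38, 0, 0, 0, 0, 0.4],
  [-0.55, 3.38, 0, 0, 0, 0, 0.4],
  [-0.55, 3.38, 0, 0, 0, 0, 0.4],
  [-0.55, 3.38, 0, 0, 0, 0, 0.4],
  [-0.55, 3.38, 0, 0, 0, 0, 0.4],
  [0, 0, 0, 0, 0, 0, 0.4],
  [0, 0, 0, 0, 0, 0, 0.4],
  [0, 0, 0, 0, 0, 0, 0.4],
])

```text
time_s: 6.77
position: [527.9, -319.4, 199.7]
eef_rot: [[0.99, 0.144, -0.002], [0.144, -0.99, 0.002], [-0.002, -0.002, -1.0]]
force: [0.0, 0.9, 0.5]
opening: 34.3
```

```bash
python3 - <<'E'
from h import *
im,d=save('wrist','w4.png'); C=cal('wrist'); P=cloud(C,d)
np.savez('w4.npz',P=P,d=d)
for lo,hi in ((-350,-290),(-405,-350)):
    m=(d>0)&(P[...,2]>44)&(P[...,2]<60)&(P[...,1]>lo)&(P[...,1]<hi)&(P[...,0]>430)&(P[...,0]<640)
    Q=P[m];print(m.sum(),cv2.minAreaRect(Q[:,:2].astype(np.float32)),Q[:,2].mean(),Q.mean(0))
plan(530.7,-318.8,150,8.3-90)
E
```

```text
1357 ((533.0157470703125, -318.3149719238281), (138.47726440429688, 9.474863052368164), 8.160667419433594) 52.56811998990688 [ 538.08192216 -317.25680561   52.56811999]
1604 ((547.39599609375, -374.4342041015625), (138.82681274414062, 10.511009216308594), 8.038110733032227) 51.99016203565708 [ 551.55560528 -373.09284977   51.99016204]
t6.82 p [ 528.2 -318.9  200.2] yawy -81.7 tilt [-0.001  0.002] op 34.5 F [-0.2  0.2 -0.2]
turn rz 0.0 deg -> shift cm x 0.25 y 0.02 z 5.02
```

View pics/w4.png

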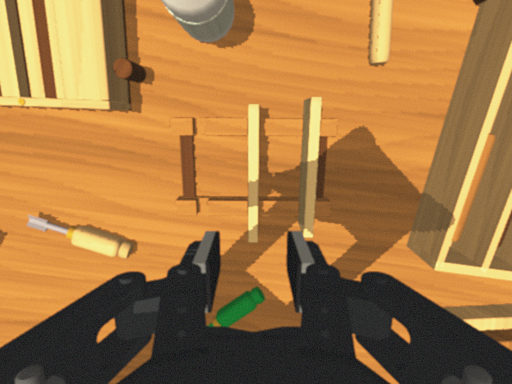

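Request:
drive_tool([
  [0.4, 0, 2, 0, 0, 0, 0.4],
  [0, 0, 3, 0, 0, 0, 0.4],
  [0, 0, 3, 0, 0, 0, 0.4],
  [0, 0, 3, 0, 0, 0, 0.4],
  [0, 0, 3, 0, 0, 0, 0.4],
  [0, 0, 2, 0, 0, 0, 0.4],
  [0, 0, 1.2, 0, 0, 0, 0.4],
  [0, 0, 0, 0, 0, 0, 0.4],
  [0, 0, 0, 0, 0, 0, 0],
  [0, 0, 0, 0, 0, 0, 0],
  [0, 0, 0, 0, 0, 0, 0],
  [0, 0, 0, 0, 0, 0, 0],
])

```text
time_s: 7.82
position: [533.6, -319.6, 31.5]
eef_rot: [[0.99, 0.144, 0.003], [0.144, -0.99, -0.001], [0.002, 0.001, -1.0]]
force: [-0.4, 5.4, 5.2]
opening: 8.8
```

Request:
drive_tool([
  [0, 0, 0, 0, 0, 0, 0],
  [0, 0, 0, 0, 0, 0, 0],
])

```text
time_s: 7.98
position: [533.6, -319.7, 31.5]
eef_rot: [[0.99, 0.144, 0.003], [0.144, -0.99, -0.001], [0.002, 0.001, -1.0]]
force: [0.1, 5.4, 6.1]
opening: 8.9
```

Request:
drive_tool([
  [0, 0, -1, 0, 0, 0, 0],
  [0, 0, -2, 0, 0, 0, 0],
  [0, 0, -3, 0, 0, 0, 0],
  [0, 0, -3, 0, 0, 0, 0],
  [0, 0, -2, 0, 0, 0, 0],
  [0, 0, 0, 0, 0, 2.1, 0],
  [0, 0, 0, 0, 0, 0, 0],
])

```text
time_s: 8.57
position: [533.8, -321.2, 143.3]
eef_rot: [[0.994, 0.106, 0.005], [0.106, -0.994, -0.004], [0.004, 0.005, -1.0]]
force: [-0.0, -0.1, -1.5]
opening: 8.5
```

```bash
python3 - <<'E'
from h import *
save('wrist','w5.png')
plan(645.6,-9.6,120,-83.9)
E
```

```text
t8.62 p [ 532.8 -320.4  141.2] yawy -83.8 tilt [ 0.002 -0.002] op 8.9 F [-0.3 -0.1 -1.4]
turn rz 0.1 deg -> shift cm x 14.52 y -29.70 z 2.12
```

View pics/w5.png

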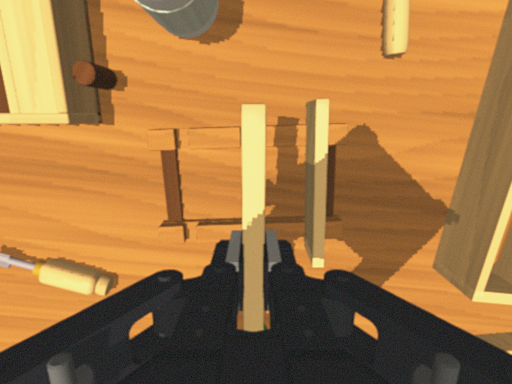

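Request:
drive_tool([
  [0, -2.7, 0, 0, 0, 0, 0],
  [0, -2.7, 0, 0, 0, 0, 0],
  [0, -2.7, 0, 0, 0, 0, 0],
  [0, -2.7, 0, 0, 0, 0, 0],
  [0, -2.7, 0, 0, 0, 0, 0],
  [0, -2.7, 0, 0, 0, 0, 0],
  [2.4, -2.7, 0, 0, 0, 0, 0],
  [2.4, -2.7, 0, 0, 0, 0, 0],
  [2.4, -2.7, 0, 0, 0, 0, 0],
  [2.4, -2.7, 0, 0, 0, 0, 0],
  [2.4, -2.7, 0, 0, 0, 0, 0],
  [2.4, 0, 0, 0, 0, 0, 0],
])

```text
time_s: 9.62
position: [643.1, -3.5, 138.1]
eef_rot: [[0.994, 0.112, -0.002], [0.112, -0.994, 0.002], [-0.002, -0.002, -1.0]]
force: [0.4, -0.8, -0.2]
opening: 8.8
```

Request:
drive_tool([
  [0, 0, 0, 0, 0, 0, 0],
  [0, 0, 0, 0, 0, 0, 0],
])

```text
time_s: 9.78
position: [643.1, -8.2, 137.6]
eef_rot: [[0.994, 0.11, -0.003], [0.11, -0.994, -0.0], [-0.003, -0.0, -1.0]]
force: [-0.7, 0.1, -0.7]
opening: 8.8
```

```bash
cat > gr.py <<'E'
from h import *
import sys
im,d=save('wrist',sys.argv[1]); C=cal('wrist'); P=cloud(C,d)
th=.10696; ex=np.array([np.cos(th),np.sin(th)]);ey=np.array([-ex[1],ex[0]])
a=P[...,:2]@ex-640.9;b=P[...,:2]@ey+66.5
print('cols: a-band, groove edges')
for a0 in (40,55,65,72):
    k=(d>0)&(abs(a-a0)<6)&(abs(b)<165)&(P[...,2]<70)
    fl=np.median(P[k&(P[...,2]<26)][:,2]) if k.any() else 0
    bb=b[k];zz=P[k][:,2]
    h,_=np.histogram(bb[zz<fl-6],bins=np.arange(-165,166,2)); 
    print(a0,round(fl,1),[(int(-165+2*i),int(n)) for i,n in enumerate(h) if n>3])
# far-wall / end-wall
k=(d>0)&(abs(a)<60)&(P[...,2]>44)&(P[...,2]<58); h,e=np.histogram(b[k],bins=np.arange(-200,200,4));print('walls b',[(int(x),int(n)) for n,x in zip(h,e) if n>10])
k=(d>0)&(abs(b)<140)&(P[...,2]>44)&(P[...,2]<58); h,e=np.histogram(a[k],bins=np.arange(-110,110,4));print('walls a',[(int(x),int(n)) for n,x in zip(h,e) if n>10])
s=manip.state();p=np.array(s['position'])[:2];print('tcp a,b',p@ex-640.9,p@ey+66.5)
E
python3 gr.py w6.png; python3 -c "
from h import *
plan(645.6,-9.6,60,-83.9)"
```

```text
cols: a-band, groove edges
40 20.3 [(-79, 30), (-77, 31), (-75, 31), (-73, 31), (-71, 33), (-69, 18), (-1, 13), (1, 26), (3, 39), (5, 26), (7, 25), (9, 39), (79, 28), (81, 26), (83, 29), (85, 57), (87, 14)]
55 20.3 [(-79, 31), (-77, 35), (-75, 29), (-73, 33), (-71, 31), (-69, 19), (-1, 13), (1, 35), (3, 31), (5, 26), (7, 26), (9, 40), (79, 32), (81, 28), (83, 32), (85, 67), (87, 7)]
65 20.3 [(-79, 36), (-77, 31), (-75, 34), (-73, 28), (-71, 33), (-69, 21), (-1, 14), (1, 42), (3, 28), (5, 28), (7, 32), (9, 38), (77, 4), (79, 31), (81, 28), (83, 37), (85, 67), (87, 11)]
72 20.3 [(-79, 37), (-77, 31), (-75, 34), (-73, 28), (-71, 35), (-69, 20), (-1, 29), (1, 40), (3, 30), (5, 29), (7, 43), (9, 32), (77, 4), (79, 31), (81, 28), (83, 36), (85, 64), (87, 7)]
walls b [(-172, 402), (-168, 763), (-164, 1193), (160, 1217), (164, 824), (168, 456), (188, 622), (192, 204)]
walls a [(-86, 195), (-82, 520), (-78, 307), (78, 197), (82, 2510), (86, 2186), (90, 34)]
tcp a,b -2.9055680709725493 -10.902204583701021
t9.83 p [642.6  -8.9 137.9] yawy -83.8 tilt [-0.003 -0.   ] op 8.5 F [ 0.4  0.5 -1. ]
turn rz 0.1 deg -> shift cm x 0.29 y 0.11 z 7.79
```

View pics/w6.png

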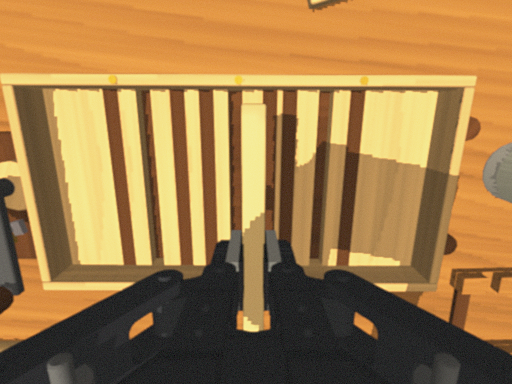

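Request:
drive_tool([
  [0.2, 0, 2, 0, 0, 0, 0],
  [0, 0, 3, 0, 0, 0, 0],
  [0, 0, 2.5, 0, 0, 0, 0],
  [0, 0, 1.2, 0, 0, 0, 0],
  [0, 0, 0, 0, 0, 0, 0],
  [0, 0, 0.2, 0, 0, 0, 0],
  [0, 0, 0.2, 0, 0, 0, 0],
  [0, 0, 0, 0, 0, 0, 0],
])

```text
time_s: 10.5
position: [646.7, -8.9, 50.3]
eef_rot: [[0.994, 0.108, 0.003], [0.108, -0.994, -0.0], [0.003, 0.001, -1.0]]
force: [0.7, -0.0, -0.7]
opening: 8.8
```

```bash
python3 -c "
from h import *
plan(645.6,-9.6,44,-83.9)"
```

```text
t10.50 p [646.7  -8.9  50.3] yawy -83.8 tilt [ 0.003 -0.   ] op 8.8 F [ 0.7 -0.  -0.7]
turn rz 0.1 deg -> shift cm x -0.12 y 0.06 z 0.63
```

Request:
drive_tool([
  [0, 0, 0.2, 0, 0, 0, 0],
  [0, 0, 0.2, 0, 0, 0, 0],
  [0, 0, 0.2, 0, 0, 0, 0],
  [0, 0, 0, 0, 0, 0, 0],
])

```text
time_s: 10.83
position: [646.1, -8.5, 43.2]
eef_rot: [[0.994, 0.108, 0.001], [0.108, -0.994, -0.0], [0.001, 0.0, -1.0]]
force: [-1.8, -0.5, 2.9]
opening: 8.6
```

Request:
drive_tool([
  [0, 0, 0.2, 0, 0, 0, 0],
  [0, 0, 0, 0, 0, 0, 0],
])

```text
time_s: 11.0
position: [646.2, -8.6, 43.2]
eef_rot: [[0.994, 0.108, 0.001], [0.108, -0.994, -0.0], [0.001, 0.0, -1.0]]
force: [-10.2, 0.7, 18.7]
opening: 9.0
```

Request:
drive_tool([
  [0, 0, -0.15, 0, 0, 0, 0],
  [0, -0.3, 0, 0, 0, 0, 0],
  [0, -0.3, 0, 0, 0, 0, 0],
  [0, -0.3, 0, 0, 0, 0, 0],
  [0, -0.3, 0, 0, 0, 0, 0],
  [0, 0, 0, 0, 0, 0, 0],
])

```text
time_s: 11.5
position: [645.5, 3.2, 43.2]
eef_rot: [[0.994, 0.108, 0.003], [0.108, -0.994, -0.001], [0.003, 0.001, -1.0]]
force: [0.9, -0.1, 5.8]
opening: 8.8
```

Request:
drive_tool([
  [0, -0.1, 0, 0, 0, 0, 0],
  [0, 0, 0, 0, 0, 0, 0],
])

```text
time_s: 11.67
position: [645.4, 3.9, 43.2]
eef_rot: [[0.994, 0.108, 0.003], [0.108, -0.994, -0.001], [0.003, 0.001, -1.0]]
force: [-0.7, -2.5, 6.7]
opening: 8.6
```

Request:
drive_tool([
  [0, -0.1, 0, 0, 0, 0, 0],
  [0, 0, 0, 0, 0, 0, 0],
])

```text
time_s: 11.83
position: [645.3, 4.8, 43.2]
eef_rot: [[0.994, 0.108, 0.003], [0.108, -0.994, -0.001], [0.003, 0.002, -1.0]]
force: [0.7, -2.1, 5.7]
opening: 8.6
```

Request:
drive_tool([
  [0, -0.1, 0, 0, 0, 0, 0],
  [0, 0, 0, 0, 0, 0, 0],
])

```text
time_s: 12.0
position: [645.2, 5.7, 43.2]
eef_rot: [[0.994, 0.108, 0.003], [0.108, -0.994, -0.001], [0.003, 0.002, -1.0]]
force: [0.5, -2.7, 6.1]
opening: 8.8
```

Request:
drive_tool([
  [0, -0.1, 0, 0, 0, 0, 0],
  [0, 0, 0, 0, 0, 0, 0],
])

```text
time_s: 12.17
position: [643.8, 7.6, 41.9]
eef_rot: [[0.994, 0.108, 0.0], [0.108, -0.994, 0.0], [0.0, -0.0, -1.0]]
force: [1.1, -0.2, -1.1]
opening: 8.7
```

Request:
drive_tool([
  [0, -0.1, 0, 0, 0, 0, 0],
  [0, 0, 0, 0, 0, 0, 0],
])

```text
time_s: 12.33
position: [643.2, 8.4, 41.3]
eef_rot: [[0.994, 0.108, -0.001], [0.108, -0.994, -0.0], [-0.001, 0.0, -1.0]]
force: [0.7, -0.7, -0.8]
opening: 8.7
```

Request:
drive_tool([
  [0, 0, 0.2, 0, 0, 0, 0],
  [0, 0, 0.2, 0, 0, 0, 0],
  [0, 0, 0.2, 0, 0, 0, 0],
  [0, 0, 0, 0, 0, 0, 0],
])

```text
time_s: 12.67
position: [643.1, 8.4, 35.0]
eef_rot: [[0.994, 0.108, -0.001], [0.108, -0.994, 0.0], [-0.001, -0.0, -1.0]]
force: [-0.3, -0.4, -1.2]
opening: 8.9
```

Request:
drive_tool([
  [0, 0, 0.2, 0, 0, 0, 0],
  [0, 0, 0.2, 0, 0, 0, 0],
  [0, 0, 0, 0, 0, 0, 0],
])

```text
time_s: 12.92
position: [643.3, 8.4, 31.3]
eef_rot: [[0.994, 0.108, -0.001], [0.108, -0.994, 0.0], [-0.001, -0.0, -1.0]]
force: [-0.2, -0.5, -0.9]
opening: 8.4
```

Request:
drive_tool([
  [0, 0, 0.15, 0, 0, 0, 0],
  [0, 0, 0, 0, 0, 0, 0],
  [0, 0, 0, 0, 0, 0, 0.3],
  [0, 0, 0, 0, 0, 0, 0.3],
  [0, 0, 0, 0, 0, 0, 0.3],
  [0, 0, -1, 0, 0, 0, 0.3],
  [0, 0, -2, 0, 0, 0, 0.4],
  [0, 0, -3, 0, 0, 0, 0.4],
  [0, 0, -3, 0, 0, 0, 0.4],
  [0, 0, 0, 0, 0, 0, 0.4],
])

```text
time_s: 13.75
position: [648.1, 8.1, 129.4]
eef_rot: [[0.994, 0.108, 0.012], [0.108, -0.994, -0.001], [0.011, 0.002, -1.0]]
force: [1.6, -0.5, 1.1]
opening: 34.4
```

```bash
python3 gr.py w7.png; python3 - <<'E'
from h import *
z=np.load('last_wrist.npz');d=z['d'];C=cal('wrist');P=cloud(C,d)
m=(d>0)&(P[...,2]>40)&(P[...,2]<75)&(abs(P[...,1]-8)<40)&(abs(P[...,0]-660)<60)
print(m.sum(),np.percentile(P[m][:,2],[10,50,90]),cv2.minAreaRect(P[m][:,:2].astype(np.float32)))
plan(546,-375,150,-81.9)
E
```

```text
cols: a-band, groove edges
40 17.2 [(-77, 58), (-75, 30), (-73, 31), (-71, 30), (-69, 17), (-1, 13), (79, 31), (81, 33), (83, 30), (85, 29), (87, 51)]
55 17.1 [(-77, 61), (-75, 33), (-73, 32), (-71, 34), (-69, 18), (-1, 14), (79, 31), (81, 30), (83, 33), (85, 35), (87, 47)]
65 17.1 [(-77, 64), (-75, 33), (-73, 37), (-71, 35), (-69, 19), (-1, 19), (1, 8), (3, 12), (5, 8), (7, 8), (9, 12), (79, 32), (81, 32), (83, 34), (85, 32), (87, 48)]
72 17.1 [(-77, 61), (-75, 34), (-73, 31), (-71, 31), (-69, 22), (-1, 30), (1, 24), (3, 36), (5, 24), (7, 24), (9, 36), (11, 11), (79, 34), (81, 34), (83, 38), (85, 33), (87, 55)]
walls b [(-172, 262), (-168, 785), (-164, 1123), (0, 608), (4, 723), (8, 631), (160, 412), (164, 1123), (168, 629), (188, 566), (192, 570)]
walls a [(-86, 305), (-82, 560), (-78, 39), (-74, 24), (-70, 50), (-66, 51), (-62, 53), (-58, 50), (-54, 55), (-50, 56), (-46, 57), (-42, 60), (-38, 62), (-34, 57), (-30, 63), (-26, 58), (-22, 62), (-18, 59), (-14, 64), (-10, 62), (-6, 63), (-2, 66), (2, 61), (6, 69), (10, 68), (14, 63), (18, 68), (22, 69), (26, 71), (30, 83), (34, 68), (38, 70), (42, 83), (46, 70), (50, 84), (54, 70), (58, 84), (62, 84), (66, 27), (78, 446), (82, 2415), (86, 2044)]
tcp a,b 3.4478182959362584 5.555321989864659
1895 [46.45183124 47.38882554 48.28886689] ((655.0650634765625, 9.533546447753906), (111.69233703613281, 9.956367492675781), 6.510014057159424)
t13.80 p [647.2   8.2 126.7] yawy -83.8 tilt [ 0.009 -0.001] op 34.2 F [ 0.3  0.  -0.5]
turn rz -1.9 deg -> shift cm x -15.42 y 36.51 z -2.33
```

View pics/w7.png

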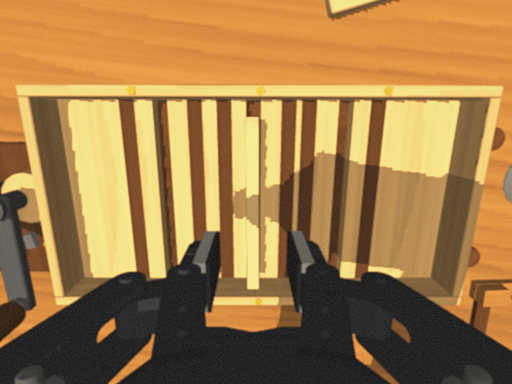

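Request:
drive_tool([
  [-3.08, 0, -1, 0, 0, -1.9, 0.4],
  [-3.08, 3.32, -1, 0, 0, 0, 0.4],
  [-3.08, 3.32, 0, 0, 0, 0, 0.4],
  [-3.08, 3.32, 0, 0, 0, 0, 0.4],
  [-3.08, 3.32, 0, 0, 0, 0, 0.4],
  [0, 3.32, 0, 0, 0, 0, 0.4],
  [0, 3.32, 0, 0, 0, 0, 0.4],
  [0, 3.32, 0, 0, 0, 0, 0.4],
  [0, 3.32, 0, 0, 0, 0, 0.4],
  [0, 3.32, 0, 0, 0, 0, 0.4],
  [0, 3.32, 0, 0, 0, 0, 0.4],
  [0, 3.32, 0, 0, 0, 0, 0.4],
])

```text
time_s: 14.8
position: [550.9, -362.6, 139.1]
eef_rot: [[0.99, 0.141, -0.0], [0.141, -0.99, 0.0], [-0.0, -0.0, -1.0]]
force: [0.7, -0.0, -0.2]
opening: 34.2
```

Request:
drive_tool([
  [0, 0, 0, 0, 0, 0, 0.4],
  [0, 0, 0, 0, 0, 0, 0.4],
  [0, 0, 0, 0, 0, 0, 0.4],
])

```text
time_s: 15.05
position: [550.8, -360.7, 138.7]
eef_rot: [[0.99, 0.14, -0.001], [0.14, -0.99, 0.001], [-0.001, -0.001, -1.0]]
force: [0.1, -0.2, -0.3]
opening: 34.5
```

```bash
python3 - <<'E'
from h import *
im,d=save('wrist','w8.png'); C=cal('wrist'); P=cloud(C,d)
for lo,hi in ((-405,-350),):
    m=(d>0)&(P[...,2]>44)&(P[...,2]<60)&(P[...,1]>lo)&(P[...,1]<hi)&(P[...,0]>430)&(P[...,0]<640)
    Q=P[m];print(m.sum(),cv2.minAreaRect(Q[:,:2].astype(np.float32)),Q[:,2].mean(),Q.mean(0))
plan(546.4,-374.5,31,-81.9)
E
```

```text
2133 ((547.0610961914062, -374.37774658203125), (139.31777954101562, 10.169267654418945), 7.9618754386901855) 52.24081036854965 [ 552.69892969 -373.35600628   52.24081037]
t15.10 p [ 551.  -360.1  139. ] yawy -81.9 tilt [-0.001  0.001] op 34.3 F [-0.5  0.6 -0.9]
turn rz 0.0 deg -> shift cm x -0.66 y 1.36 z 10.80
```

View pics/w8.png

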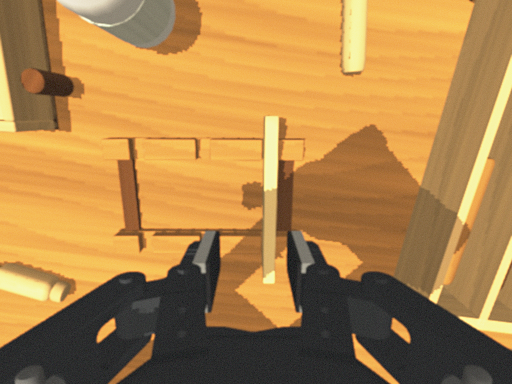

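Request:
drive_tool([
  [-0.6, 1.36, 0, 0, 0, 0, 0.4],
  [0, 0, 2, 0, 0, 0, 0.4],
  [0, 0, 3, 0, 0, 0, 0.4],
  [0, 0, 3, 0, 0, 0, 0.4],
  [0, 0, 2, 0, 0, 0, 0.4],
  [0, 0, 0.8, 0, 0, 0, 0.4],
  [0, 0, 0, 0, 0, 0, 0.4],
  [0, 0, 0, 0, 0, 0, 0],
  [0, 0, 0, 0, 0, 0, 0],
  [0, 0, 0, 0, 0, 0, 0],
  [0, 0, 0, 0, 0, 0, 0],
  [0, 0, 0, 0, 0, 0, 0],
])

```text
time_s: 16.1
position: [548.6, -376.2, 33.9]
eef_rot: [[0.99, 0.141, 0.003], [0.141, -0.99, -0.002], [0.003, 0.002, -1.0]]
force: [-0.3, 3.3, 7.0]
opening: 8.5
```

Request:
drive_tool([
  [0, 0, 0, 0, 0, 0, 0],
  [0, 0, -1, 0, 0, 0, 0],
  [0, 0, -2, 0, 0, 0, 0],
  [0, 0, -3, 0, 0, 0, 0],
  [0, 0, -3, 0, 0, 0, 0],
  [0, 0, -2, 0, 0, 0, 0],
  [0, 0, 0, 0, 0, 2, 0],
  [0, 0, 0, 0, 0, 0, 0],
])

```text
time_s: 16.77
position: [548.6, -376.8, 145.4]
eef_rot: [[0.995, 0.104, 0.005], [0.104, -0.995, -0.004], [0.004, 0.004, -1.0]]
force: [0.1, 0.7, -0.3]
opening: 8.4
```

```bash
python3 - <<'E'
from h import *
save('wrist','w9.png')
th=.10696; ex=np.array([np.cos(th),np.sin(th)]);ey=np.array([-ex[1],ex[0]])
q=640.9*ex+(-61-66.5)*ey; print(q)
plan(q[0],q[1],140,-83.9)
E
```

```text
[650.84881619 -58.35133647]
t16.82 p [ 547.7 -376.1  143.2] yawy -83.9 tilt [ 0.002 -0.002] op 8.6 F [ 1.4  0.  -0.7]
turn rz -0.0 deg -> shift cm x 13.63 y -30.50 z 0.32
```

View pics/w9.png

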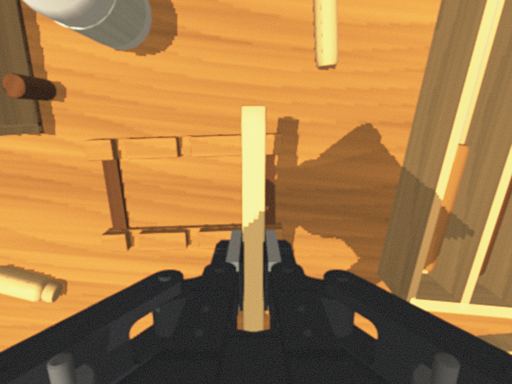

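Request:
drive_tool([
  [0, -3.05, 0, 0, 0, 0, 0],
  [0, -3.05, 0, 0, 0, 0, 0],
  [0, -3.05, 0, 0, 0, 0, 0],
  [0, -3.05, 0, 0, 0, 0, 0],
  [0, -3.05, 0, 0, 0, 0, 0],
  [0, -3.05, 0, 0, 0, 0, 0],
  [2.27, -3.05, 0, 0, 0, 0, 0],
  [2.27, -3.05, 0, 0, 0, 0, 0],
  [2.27, -3.05, 0, 0, 0, 0, 0],
  [2.27, -3.05, 0, 0, 0, 0, 0],
  [2.27, 0, 0, 0, 0, 0, 0],
  [2.27, 0, 0, 0, 0, 0, 0],
])

```text
time_s: 17.82
position: [650.3, -55.1, 140.1]
eef_rot: [[0.994, 0.11, -0.002], [0.11, -0.994, 0.0], [-0.002, -0.001, -1.0]]
force: [0.1, 0.7, 0.0]
opening: 8.4
```

Request:
drive_tool([
  [0, 0, 0, 0, 0, 0, 0],
  [0, 0, 0, 0, 0, 0, 0],
  [0, 0, 0, 0, 0, 0, 0],
])

```text
time_s: 18.07
position: [649.1, -57.8, 140.1]
eef_rot: [[0.994, 0.106, -0.003], [0.106, -0.994, 0.0], [-0.003, -0.0, -1.0]]
force: [0.5, 0.7, -0.7]
opening: 8.7
```

```bash
python3 gr.py w10.png; python3 -c "
from h import *
plan(650.8,-58.4,50,-83.9)"
```

```text
cols: a-band, groove edges
40 20.4 [(-77, 28), (-75, 34), (-73, 21), (-1, 8), (81, 18), (83, 30), (85, 46), (87, 46)]
55 20.4 [(-77, 35), (-75, 27), (-73, 28), (-1, 10), (81, 15), (83, 32), (85, 51), (87, 47)]
65 20.4 [(-77, 42), (-75, 27), (-73, 27), (-1, 4), (1, 5), (3, 8), (5, 6), (7, 4), (9, 6), (81, 17), (83, 30), (85, 52), (87, 47)]
72 20.4 [(-77, 41), (-75, 28), (-73, 27), (-71, 25), (-69, 17), (-67, 16), (-65, 7), (1, 15), (3, 25), (5, 25), (7, 25), (9, 22), (11, 22), (81, 20), (83, 30), (85, 49), (87, 51)]
walls b [(-172, 343), (-168, 731), (-164, 908), (-4, 73), (0, 896), (4, 712), (8, 344)]
walls a [(-86, 309), (-82, 463), (-78, 667), (-70, 19), (-66, 57), (-62, 56), (-58, 56), (-54, 54), (-50, 58), (-46, 53), (-42, 62), (-38, 62), (-34, 55), (-30, 63), (-26, 65), (-22, 59), (-18, 64), (-14, 63), (-10, 66), (-6, 67), (-2, 65), (2, 69), (6, 64), (10, 72), (14, 69), (18, 72), (22, 72), (26, 72), (30, 79), (34, 80), (38, 77), (42, 74), (46, 77), (50, 88), (54, 76), (58, 90), (62, 74), (66, 58), (82, 2170), (86, 2172), (90, 97)]
tcp a,b -1.686996327446309 -60.5621865892915
t18.12 p [649.1 -58.1 140.6] yawy -83.9 tilt [-0.002  0.   ] op 8.7 F [ 0.2  0.1 -0.6]
turn rz -0.0 deg -> shift cm x 0.16 y 0.05 z 9.06
```

Request:
drive_tool([
  [0.2, -0.2, 2, 0, 0, 0, 0],
  [0, 0, 3, 0, 0, 0, 0],
  [0, 0, 2.5, 0, 0, 0, 0],
  [0, 0, 1.3, 0, 0, 0, 0],
  [0, 0, 0, 0, 0, 0, 0],
  [0, 0, 0, 0, 0, 0, 0],
  [0, 0, 0.15, 0, 0, 0, 0],
  [0, 0, 0.15, 0, 0, 0, 0],
  [0, 0, 0.15, 0, 0, 0, 0],
  [0, 0, 0, 0, 0, 0, 0],
])

```text
time_s: 18.95
position: [652.7, -55.7, 49.8]
eef_rot: [[0.994, 0.106, 0.001], [0.106, -0.994, -0.0], [0.001, 0.0, -1.0]]
force: [0.5, -0.3, -0.5]
opening: 8.6
```

Request:
drive_tool([
  [0, 0, 0.15, 0, 0, 0, 0],
  [0, 0, 0.15, 0, 0, 0, 0],
  [0, 0, 0, 0, 0, 0, 0],
])

```text
time_s: 19.2
position: [652.3, -55.5, 46.0]
eef_rot: [[0.994, 0.106, 0.0], [0.106, -0.994, -0.0], [0.0, 0.0, -1.0]]
force: [0.2, -0.9, 0.5]
opening: 8.7
```

Request:
drive_tool([
  [0, 0, 0.15, 0, 0, 0, 0],
  [0, 0, 0, 0, 0, 0, 0],
])

```text
time_s: 19.37
position: [652.4, -55.6, 45.9]
eef_rot: [[0.994, 0.106, 0.001], [0.106, -0.994, -0.0], [0.001, 0.0, -1.0]]
force: [-5.7, 0.7, 10.6]
opening: 8.8
```

Request:
drive_tool([
  [0, 0, -0.05, 0, 0, 0, 0],
  [0, 0.25, 0, 0, 0, 0, 0],
  [0, 0.25, 0, 0, 0, 0, 0],
  [0, 0.25, 0, 0, 0, 0, 0],
  [0, 0.1, 0, 0, 0, 0, 0],
  [0, 0, 0, 0, 0, 0, 0],
])

```text
time_s: 19.87
position: [653.8, -63.9, 45.9]
eef_rot: [[0.994, 0.106, 0.002], [0.106, -0.994, 0.0], [0.002, -0.0, -1.0]]
force: [-0.6, 2.0, 5.9]
opening: 8.3
```

Request:
drive_tool([
  [0, 0.1, 0, 0, 0, 0, 0],
  [0, 0, 0, 0, 0, 0, 0],
])

```text
time_s: 20.03
position: [653.9, -64.6, 45.8]
eef_rot: [[0.994, 0.106, 0.002], [0.106, -0.994, 0.001], [0.002, -0.0, -1.0]]
force: [0.1, 2.8, 4.8]
opening: 8.4
```

Request:
drive_tool([
  [0, 0.1, 0, 0, 0, 0, 0],
  [0, 0, 0, 0, 0, 0, 0],
])

```text
time_s: 20.2
position: [654.0, -65.6, 45.9]
eef_rot: [[0.994, 0.106, 0.002], [0.106, -0.994, 0.001], [0.002, -0.0, -1.0]]
force: [-0.8, 2.9, 5.5]
opening: 8.4
```

Request:
drive_tool([
  [0, 0.1, 0, 0, 0, 0, 0],
  [0, 0, 0, 0, 0, 0, 0],
])

```text
time_s: 20.37
position: [653.6, -67.0, 45.1]
eef_rot: [[0.994, 0.106, 0.001], [0.106, -0.994, -0.0], [0.001, 0.0, -1.0]]
force: [-0.1, 0.1, -0.5]
opening: 8.0
```

Request:
drive_tool([
  [0, 0.1, 0, 0, 0, 0, 0],
  [0, 0, 0.2, 0, 0, 0, 0],
  [0, 0, 0.2, 0, 0, 0, 0],
  [0, 0, 0.2, 0, 0, 0, 0],
  [0, 0, 0, 0, 0, 0, 0],
])

```text
time_s: 20.78
position: [652.7, -67.9, 37.8]
eef_rot: [[0.994, 0.106, -0.001], [0.106, -0.994, 0.0], [-0.001, -0.0, -1.0]]
force: [0.4, -0.1, -0.8]
opening: 8.4
```

Request:
drive_tool([
  [0, 0, 0.2, 0, 0, 0, 0],
  [0, 0, 0.2, 0, 0, 0, 0],
  [0, 0, 0.15, 0, 0, 0, 0],
  [0, 0, 0, 0, 0, 0, 0],
])

```text
time_s: 21.12
position: [653.1, -67.9, 32.8]
eef_rot: [[0.994, 0.106, -0.001], [0.106, -0.994, 0.0], [-0.001, -0.0, -1.0]]
force: [0.1, 0.4, -0.4]
opening: 8.7
```

Request:
drive_tool([
  [0, 0, 0.05, 0, 0, 0, 0],
  [0, 0, 0, 0, 0, 0, 0.3],
  [0, 0, 0, 0, 0, 0, 0.3],
  [0, 0, 0, 0, 0, 0, 0.3],
  [0, 0, -1, 0, 0, 0, 0.3],
  [0, 0, -2, 0, 0, 0, 0.4],
  [0, 0, -3, 0, 0, 0, 0.4],
  [0, 0, -3, 0, 0, 0, 0.4],
  [0, 0, -3, 0, 0, 0, 0.4],
  [0, 0, 0, 0, 0, 0, 0.4],
  [0, 0, 0, 0, 0, 0, 0.4],
])

```text
time_s: 22.03
position: [655.6, -68.4, 157.3]
eef_rot: [[0.994, 0.106, 0.007], [0.106, -0.994, -0.001], [0.006, 0.002, -1.0]]
force: [-0.2, -0.1, -0.2]
opening: 34.3
```

```bash
python3 - <<'E'
from h import *
im,d=save('wrist','w11.png');C=cal('wrist');P=cloud(C,d)
th=.10696; ex=np.array([np.cos(th),np.sin(th)]);ey=np.array([-ex[1],ex[0]])
a=P[...,:2]@ex-640.9;b=P[...,:2]@ey+66.5
fl=np.median(P[(d>0)&(abs(a-50)<20)&(b>20)&(b<60)][:,2]);print('floor',fl)
for lo,hi in ((-85,-58),(-10,20)):
    m=(d>0)&(P[...,2]>fl+15)&(b>lo)&(b<hi)&(abs(a)<74)
    print(m.sum(),np.percentile(P[m][:,2],[10,50,90])-fl,'a',a[m].min(),a[m].max(),'b',b[m].mean())
im,d=save('top','t3.png'); cv2.imwrite('pics/t3c.png',cv2.resize(im[95:270,140:410,::-1],(810,525))[:,:800])
E
```

```text
floor 17.516271335118137
9405 [ 30.02487544 221.3776769  233.63561845] a -71.56596658585056 67.74391983704686 b -71.59403027355785
2413 [20.3716133  29.72327285 30.81640238] a -71.98012519476629 66.16949401047384 b 4.3801554250040935
```

View pics/w11.png

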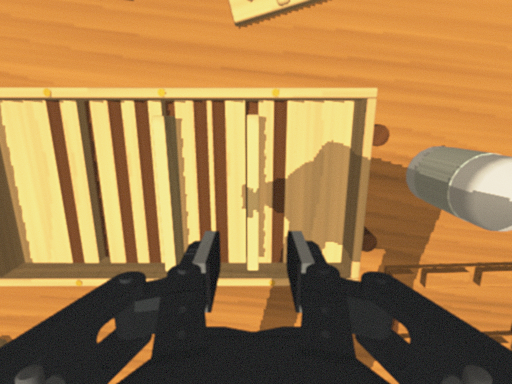

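View pics/t3c.png

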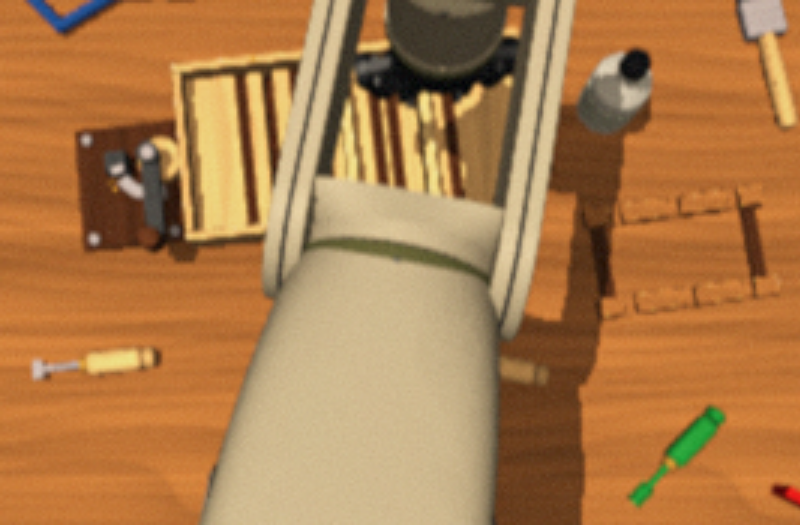

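```bash
python3 -c "
from h import *
plan(418,-151,170,-10.5)"
```

```text
t22.13 p [653.2 -67.9 152.8] yawy -83.9 tilt [-0.  0.] op 33.9 F [-0.4 -0.9 -0.7]
turn rz -73.4 deg -> shift cm x -12.45 y -21.61 z -1.72
```

Request:
drive_tool([
  [-3.03, 0.72, -0.3, 0, 0, 0, 0.5],
  [-3.03, 0.72, -0.3, 0, 0, 0, 0.5],
  [-3.03, 0.72, -0.3, 0, 0, 0, 0.5],
  [-3.03, 0.72, -0.3, 0, 0, 0, 0.5],
  [-3.03, 0.72, -0.3, 0, 0, 0, 0.5],
  [-3.03, 0.72, 0, 0, 0, 0, 0.5],
  [-3.03, 0.72, 0, 0, 0, 0, 0.5],
  [-3.03, 0.72, 0, 0, 0, 0, 0.5],
  [0, 0, 0, 0, 0, -6.1, 0.5],
  [0, 0, 0, 0, 0, -6.1, 0.5],
  [0, 0, 0, 0, 0, -6.1, 0.5],
  [0, 0, 0, 0, 0, -6.1, 0.5],
])

```text
time_s: 23.13
position: [417.2, -150.6, 166.2]
eef_rot: [[0.859, 0.511, -0.003], [0.511, -0.859, 0.001], [-0.002, -0.003, -1.0]]
force: [0.4, -0.4, -0.2]
opening: 42.8
```

Request:
drive_tool([
  [0, 0, 0, 0, 0, -6.1, 0.5],
  [0, 0, 0, 0, 0, -6.1, 0.5],
  [0, 0, 0, 0, 0, -6.1, 0.5],
  [0, 0, 0, 0, 0, -6.1, 0.5],
  [0, 0, 0, 0, 0, -6.1, 0.5],
  [0, 0, 0, 0, 0, -6.1, 0.5],
  [0, 0, 0, 0, 0, -6.1, 0.5],
  [0, 0, 0, 0, 0, -6.1, 0.5],
  [0, 0, 0, 0, 0, 0, 0.5],
  [0, 0, 0, 0, 0, 0, 0.5],
])

```text
time_s: 23.97
position: [417.7, -150.5, 166.6]
eef_rot: [[0.189, 0.982, -0.002], [0.982, -0.189, 0.001], [0.001, -0.002, -1.0]]
force: [-0.7, -0.5, -0.6]
opening: 42.7
```

```bash
python3 - <<'E'
from h import *
im,d=save('wrist','w12.png');C=cal('wrist');P=cloud(C,d)
m=(d>0)&(P[...,2]>7)&(P[...,2]<35)&(abs(P[...,0]-422)<45)&(abs(P[...,1]+126)<100)
n,l,st,c=cv2.connectedComponentsWithStats(m.astype(np.uint8))
for i in range(1,n):
    if st[i,4]>200: print(st[i],c[i],cv2.minAreaRect(P[l==i][:,:2].astype(np.float32)),P[l==i].max(0))
plan(418,-151,170,-10.5)
E
```

```text
[ 247   92   22  125 2032] [257.32234252 160.67864173] ((425.4437255859375, -124.90205383300781), (120.4601821899414, 21.25901222229004), 78.89196014404297) [443.27416375 -64.77821111  24.77774692]
t24.02 p [ 417.8 -150.6  166.8] yawy -10.9 tilt [-0.002  0.001] op 43.0 F [-0.4  0.1  0.3]
turn rz -0.4 deg -> shift cm x -0.04 y 0.03 z -0.32
```

View pics/w12.png

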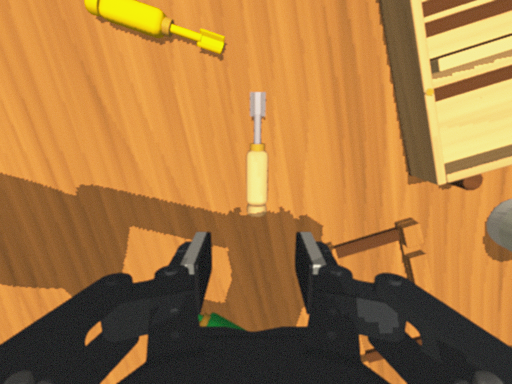

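Request:
drive_tool([
  [0.15, 0.25, 2, 0, 0, 0, 0.5],
  [0, 0, 3, 0, 0, 0, 0.5],
  [0, 0, 3, 0, 0, 0, 0.5],
  [0, 0, 3, 0, 0, 0, 0.5],
  [0, 0, 3, 0, 0, 0, 0.5],
  [0, 0, 1.6, 0, 0, 0, 0.5],
  [0, 0, 0, 0, 0, 0, 0.5],
  [0, 0, 0, 0, 0, 0, 0.5],
])

```text
time_s: 24.68
position: [420.0, -149.4, 11.0]
eef_rot: [[0.188, 0.982, -0.003], [0.982, -0.188, 0.001], [0.001, -0.003, -1.0]]
force: [-0.5, -1.0, 0.2]
opening: 42.4
```

Request:
drive_tool([
  [0, 0, 0.4, 0, 0, 0, 0.5],
  [0, 0, 0, 0, 0, 0, 0],
  [0, 0, 0, 0, 0, 0, 0],
  [0, 0, 0, 0, 0, 0, 0],
  [0, 0, 0, 0, 0, 0, 0],
  [0, 0, 0, 0, 0, 0, 0],
])

```text
time_s: 25.18
position: [422.5, -150.6, 9.4]
eef_rot: [[0.186, 0.983, 0.003], [0.983, -0.186, -0.001], [-0.001, 0.003, -1.0]]
force: [-0.7, 0.0, 6.6]
opening: 20.3
```

Request:
drive_tool([
  [0, 0, -1, 0, 0, 0, 0],
  [0, 0, -2, 0, 0, 0, 0],
  [0, 0, -3, 0, 0, 0, 0],
  [0, 0, -3, 0, 0, 0, 0],
  [0, 0, -3, 0, 0, 0, 0],
  [0, 0, 0, 0, 0, 0, 0],
  [0, 0, 0, 0, 0, 0, 0],
])

```text
time_s: 25.77
position: [422.9, -150.7, 130.9]
eef_rot: [[0.186, 0.983, 0.005], [0.983, -0.186, -0.002], [-0.001, 0.005, -1.0]]
force: [-0.2, 0.3, -1.2]
opening: 20.4
```

```bash
python3 - <<'E'
from h import *
save('wrist','w13.png')
th=.10696; ex=np.array([np.cos(th),np.sin(th)]);ey=np.array([-ex[1],ex[0]])
q=(640.9-25)*ex+(-120-66.5)*ey; print(q)
plan(q[0],q[1],130,-83.9)
plan(q[0],q[1],130,-10.5)
E
```

```text
[ 632.29029955 -119.68306936]
t25.82 p [ 421.6 -150.1  128.9] yawy -10.7 tilt [ 0.002 -0.001] op 20.4 F [ 0.   0.5 -1.3]
turn rz 73.2 deg -> shift cm x 21.27 y -0.79 z -0.11
t25.82 p [ 421.6 -150.1  128.9] yawy -10.7 tilt [ 0.002 -0.001] op 20.4 F [ 0.   0.5 -1.3]
turn rz -0.2 deg -> shift cm x 6.83 y 20.16 z -0.11
```

View pics/w13.png

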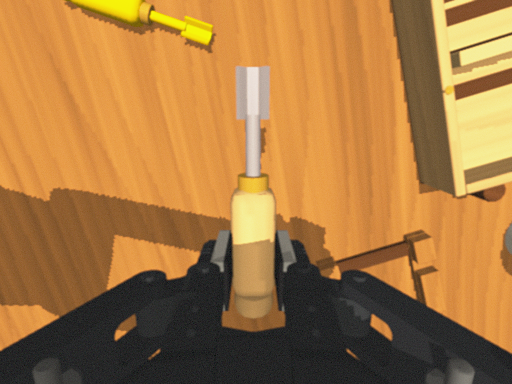

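Request:
drive_tool([
  [0, 0, 0, 0, 0, 6.1, 0],
  [0, 0, 0, 0, 0, 6.1, 0],
  [0, 0, 0, 0, 0, 6.1, 0],
  [0, 0, 0, 0, 0, 6.1, 0],
  [0, 0, 0, 0, 0, 6.1, 0],
  [0, 0, 0, 0, 0, 6.1, 0],
  [0, 0, 0, 0, 0, 6.1, 0],
  [0, 0, 0, 0, 0, 6.1, 0],
  [0, 0, 0, 0, 0, 6.1, 0],
  [0, 0, 0, 0, 0, 6.1, 0],
  [0, 0, 0, 0, 0, 6.1, 0],
  [0, 0, 0, 0, 0, 6.1, 0],
])

```text
time_s: 26.82
position: [419.8, -149.2, 125.9]
eef_rot: [[0.995, 0.101, -0.003], [0.101, -0.995, 0.002], [-0.003, -0.002, -1.0]]
force: [0.3, 0.4, 0.2]
opening: 20.2
```

Request:
drive_tool([
  [3.04, -0.1, 0, 0, 0, 0, 0],
  [3.04, -0.1, 0, 0, 0, 0, 0],
  [3.04, -0.1, 0, 0, 0, 0, 0],
  [3.04, -0.1, 0, 0, 0, 0, 0],
  [3.04, -0.1, 0, 0, 0, 0, 0],
  [3.04, -0.1, 0, 0, 0, 0, 0],
  [3.04, -0.1, 0, 0, 0, 0, 0],
  [0, 0, 0, 0, 0, 0, 0],
  [0, 0, 0, 0, 0, 0, 0],
  [0, 0, 0, 0, 0, 0, 0],
])

```text
time_s: 27.65
position: [630.6, -120.1, 125.7]
eef_rot: [[0.994, 0.106, -0.004], [0.106, -0.994, 0.001], [-0.004, -0.001, -1.0]]
force: [-0.1, 0.2, 0.8]
opening: 20.3
```

```bash
python3 - <<'E'
from h import *
save('wrist','w14.png')
plan(632.3,-119.7,32,-83.9)
E
```

```text
t27.70 p [ 630.6 -120.3  126.4] yawy -83.9 tilt [-0.003  0.001] op 20.3 F [ 0.7 -0.3 -0.4]
turn rz -0.0 deg -> shift cm x 0.18 y -0.04 z 9.44
```

View pics/w14.png

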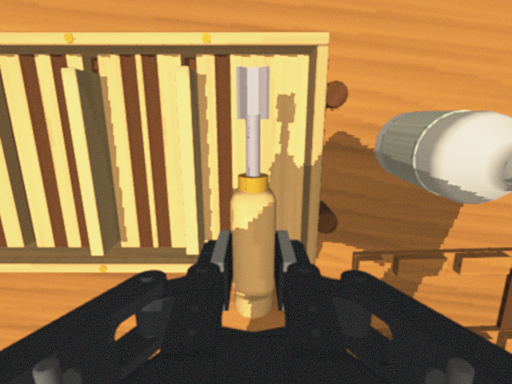

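Request:
drive_tool([
  [0.1, 0, 2, 0, 0, 0, 0],
  [0, 0, 3, 0, 0, 0, 0],
  [0, 0, 2.5, 0, 0, 0, 0],
  [0, 0, 1.2, 0, 0, 0, 0],
  [0, 0, 0.5, 0, 0, 0, 0],
  [0, 0, 0, 0, 0, 0, 0],
  [0, 0, 0, 0, 0, 0, 0],
])

```text
time_s: 28.28
position: [633.6, -120.7, 37.3]
eef_rot: [[0.994, 0.106, 0.002], [0.106, -0.994, -0.0], [0.001, 0.001, -1.0]]
force: [-0.1, 0.4, -0.8]
opening: 20.1
```

Request:
drive_tool([
  [0, 0, 0.2, 0, 0, 0, 0],
  [0, 0, 0.2, 0, 0, 0, 0],
  [0, 0, 0.15, 0, 0, 0, 0],
  [0, 0, 0, 0, 0, 0, 0],
])

```text
time_s: 28.62
position: [633.3, -120.3, 30.7]
eef_rot: [[0.994, 0.106, 0.0], [0.106, -0.994, -0.0], [0.0, 0.0, -1.0]]
force: [-0.2, 0.2, -1.4]
opening: 20.4
```

Request:
drive_tool([
  [0, 0, 0.1, 0, 0, 0, 0],
  [0, 0, 0, 0, 0, 0, 0],
])

```text
time_s: 28.78
position: [633.2, -120.3, 29.5]
eef_rot: [[0.994, 0.106, 0.0], [0.106, -0.994, -0.0], [0.0, 0.0, -1.0]]
force: [0.3, 0.2, 0.3]
opening: 20.2
```

Request:
drive_tool([
  [0, 0, 0, 0, 0, 0, 0.42],
  [0, 0, 0, 0, 0, 0, 0.42],
  [0, 0, 0, 0, 0, 0, 0.42],
  [0, 0, -1, 0, 0, 0, 0.42],
  [0, 0, -3, 0, 0, 0, 0.42],
  [0, 0, -3, 0, 0, 0, 0.42],
  [0, 0, -3, 0, 0, 0, 0.42],
  [0, 0, -3, 0, 0, 0, 0.42],
  [0, 0, 0, 0, 0, 0, 0.42],
  [0, 0, 0, 0, 0, 0, 0.42],
])

```text
time_s: 29.62
position: [635.1, -120.9, 163.6]
eef_rot: [[0.994, 0.106, 0.006], [0.106, -0.994, -0.002], [0.006, 0.002, -1.0]]
force: [-1.0, -0.2, -1.2]
opening: 35.8
```

```bash
python3 - <<'E'
from h import *
save('wrist','w15.png'); im,d=save('top','t4.png'); cv2.imwrite('pics/t4c.png',cv2.resize(im[95:270,140:410,::-1],(810,525))[:,:800])
C=cal('top');P=cloud(C,d)
m=(d>0)&(P[...,2]>8)&(P[...,2]<40)&(abs(P[...,0]-423)<60)&(abs(P[...,1]-259)<90)
n,l,st,c=cv2.connectedComponentsWithStats(m.astype(np.uint8))
for i in range(1,n):
    if st[i,4]>60: print(st[i],cv2.minAreaRect(P[l==i][:,:2].astype(np.float32)))
plan(425,234,170,-83.9)
E
```

```text
[151 211  41  11 226] ((422.87896728515625, 258.92559814453125), (21.89242935180664, 121.26953125), 6.040330410003662)
t29.72 p [ 632.8 -120.2  159.2] yawy -83.9 tilt [-0.  0.] op 36.2 F [-1.3  0.5 -0.2]
turn rz -0.0 deg -> shift cm x -16.90 y -37.43 z -1.08
```

View pics/w15.png

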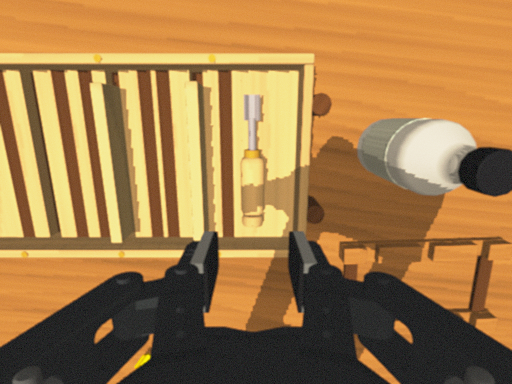

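View pics/t4c.png

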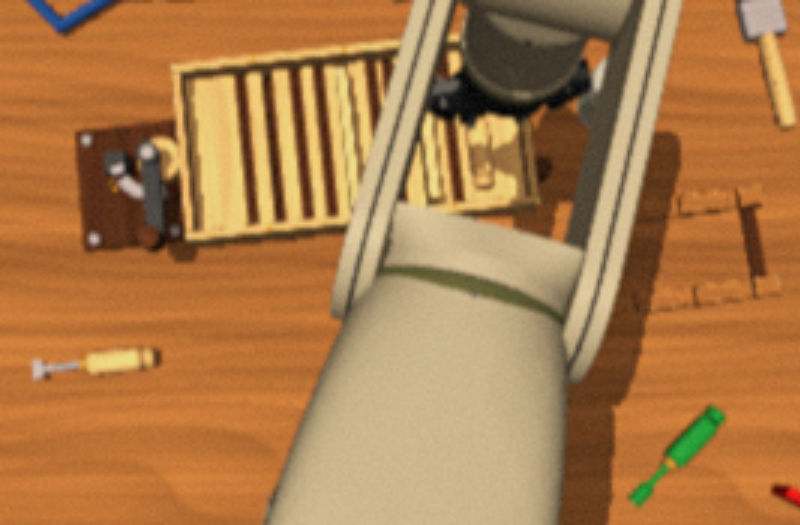

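Request:
drive_tool([
  [-1.41, -3.12, -0.1, 0, 0, 0, 0.5],
  [-1.41, -3.12, -0.1, 0, 0, 0, 0.5],
  [-1.41, -3.12, -0.1, 0, 0, 0, 0.5],
  [-1.41, -3.12, -0.1, 0, 0, 0, 0.5],
  [-1.41, -3.12, -0.1, 0, 0, 0, 0.5],
  [-1.41, -3.12, -0.1, 0, 0, 0, 0.5],
  [-1.41, -3.12, -0.1, 0, 0, 0, 0.5],
  [-1.41, -3.12, -0.1, 0, 0, 0, 0.5],
  [-1.41, -3.12, -0.1, 0, 0, 0, 0.5],
  [-1.41, -3.12, -0.1, 0, 0, 0, 0.5],
  [-1.41, -3.12, 0, 0, 0, 0, 0.5],
  [-1.41, -3.12, 0, 0, 0, 0, 0.5],
])

```text
time_s: 30.72
position: [423.0, 234.8, 167.7]
eef_rot: [[0.994, 0.106, -0.003], [0.106, -0.994, -0.001], [-0.003, 0.001, -1.0]]
force: [0.7, -0.7, -0.1]
opening: 42.7
```

Request:
drive_tool([
  [0, 0, 0, 0, 0, -6, 0.5],
  [0, 0, 0, 0, 0, -6, 0.5],
  [0, 0, 0, 0, 0, -6, 0.5],
  [0, 0, 0, 0, 0, -6, 0.5],
  [0, 0, 0, 0, 0, -6, 0.5],
  [0, 0, 0, 0, 0, -6, 0.5],
  [0, 0, 0, 0, 0, -6, 0.5],
  [0, 0, 0, 0, 0, -6, 0.5],
  [0, 0, 0, 0, 0, -6, 0.5],
  [0, 0, 0, 0, 0, -6, 0.5],
  [0, 0, 0, 0, 0, -6, 0.5],
  [0, 0, 0, 0, 0, -6, 0.5],
])

```text
time_s: 31.72
position: [423.9, 233.5, 167.4]
eef_rot: [[0.201, 0.98, -0.003], [0.98, -0.201, -0.001], [-0.002, -0.003, -1.0]]
force: [-0.5, -1.0, 0.1]
opening: 42.8
```

Request:
drive_tool([
  [0, 0, 0, 0, 0, -6, 0.5],
  [0, 0, 0, 0, 0, -6, 0.5],
  [0, 0, 0, 0, 0, -5.6, 0.5],
  [0, 0, 0, 0, 0, 0, 0.5],
  [0, 0, 0, 0, 0, 0, 0.5],
])

```text
time_s: 32.13
position: [424.2, 233.7, 168.0]
eef_rot: [[-0.096, 0.995, -0.003], [0.995, 0.096, -0.001], [-0.001, -0.003, -1.0]]
force: [0.2, 0.2, -0.0]
opening: 42.7
```

```bash
python3 - <<'E'
from h import *
im,d=save('wrist','w16.png');C=cal('wrist');P=cloud(C,d)
m=(d>0)&(P[...,2]>7)&(P[...,2]<35)&(abs(P[...,0]-422)<45)&(abs(P[...,1]-259)<90)
n,l,st,c=cv2.connectedComponentsWithStats(m.astype(np.uint8))
for i in range(1,n):
    if st[i,4]>200:
        r=cv2.minAreaRect(P[l==i][:,:2].astype(np.float32)); print(st[i],c[i],r)
plan(425,234,5,5.7)
E
```

```text
[ 247   91   23  124 1965] [258.27124682 161.53842239] ((424.7982177734375, 261.70452880859375), (21.650245666503906, 120.8597412109375), 6.554030418395996)
t32.18 p [424.4 233.8 168.2] yawy 5.5 tilt [-0.002 -0.001] op 42.7 F [ 0.1  1.  -0.5]
turn rz -0.2 deg -> shift cm x 0.02 y 0.06 z 16.32
```

View pics/w16.png

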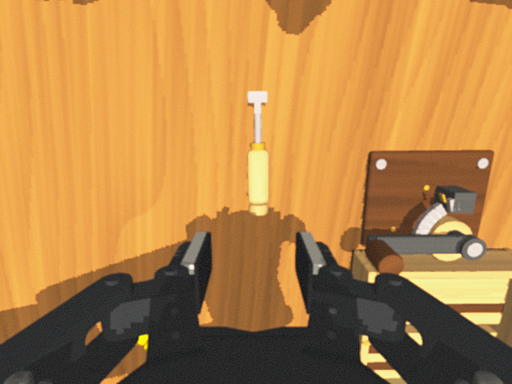

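Request:
drive_tool([
  [0.2, 0.28, 2, 0, 0, 0, 0.5],
  [0, 0, 3, 0, 0, 0, 0.5],
  [0, 0, 3, 0, 0, 0, 0.5],
  [0, 0, 3, 0, 0, 0, 0.5],
  [0, 0, 3, 0, 0, 0, 0.5],
  [0, 0, 1.7, 0, 0, 0, 0.5],
  [0, 0, 0, 0, 0, 0, 0.5],
  [0, 0, 0.4, 0, 0, 0, 0.5],
  [0, 0, 0, 0, 0, 0, 0.5],
])

```text
time_s: 32.93
position: [428.2, 236.5, 8.9]
eef_rot: [[-0.098, 0.995, 0.001], [0.995, 0.098, 0.0], [0.0, 0.001, -1.0]]
force: [0.3, -0.2, -0.5]
opening: 42.9
```

Request:
drive_tool([
  [0, 0, 0, 0, 0, 0, 0],
  [0, 0, 0, 0, 0, 0, 0],
  [0, 0, 0, 0, 0, 0, 0],
  [0, 0, 0, 0, 0, 0, 0],
  [0, 0, 0, 0, 0, 0, 0],
])

```text
time_s: 33.35
position: [429.3, 237.0, 10.3]
eef_rot: [[-0.099, 0.995, 0.003], [0.995, 0.099, 0.001], [0.001, 0.003, -1.0]]
force: [-0.9, 0.3, 7.4]
opening: 20.3
```

Request:
drive_tool([
  [0, 0, -1, 0, 0, 0, 0],
  [0, 0, -2, 0, 0, 0, 0],
  [0, 0, -3, 0, 0, 0, 0],
  [0, 0, -3, 0, 0, 0, 0],
  [0, 0, -3, 0, 0, 0, 0],
  [0, 0, 0, 0, 0, 0, 0],
  [0, 0, 0, 0, 0, 0, 0],
])

```text
time_s: 33.93
position: [429.6, 237.1, 131.7]
eef_rot: [[-0.099, 0.995, 0.005], [0.995, 0.099, 0.002], [0.002, 0.006, -1.0]]
force: [-0.3, 0.2, -1.8]
opening: 20.5
```

```bash
python3 - <<'E'
from h import *
save('wrist','w17.png')
th=.10696; ex=np.array([np.cos(th),np.sin(th)]);ey=np.array([-ex[1],ex[0]])
q=(640.9-25)*ex+(85-66.5)*ey; print(q)
plan(q[0],q[1],130,-83.9)
E
```

```text
[610.40528436  84.14540291]
t33.98 p [428.3 236.5 129.6] yawy 5.7 tilt [0.002 0.001] op 20.2 F [ 0.5 -0.9 -0.9]
turn rz 89.6 deg -> shift cm x 16.49 y 17.09 z -0.04
```

View pics/w17.png

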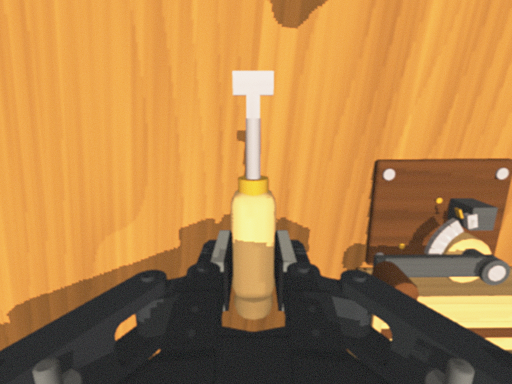

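Request:
drive_tool([
  [0, 0, 0, 0, 0, 6, 0],
  [0, 0, 0, 0, 0, 6, 0],
  [0, 0, 0, 0, 0, 6, 0],
  [0, 0, 0, 0, 0, 6, 0],
  [0, 0, 0, 0, 0, 6, 0],
  [0, 0, 0, 0, 0, 6, 0],
  [0, 0, 0, 0, 0, 6, 0],
  [0, 0, 0, 0, 0, 6, 0],
  [0, 0, 0, 0, 0, 6, 0],
  [0, 0, 0, 0, 0, 6, 0],
  [0, 0, 0, 0, 0, 6, 0],
  [0, 0, 0, 0, 0, 6, 0],
])

```text
time_s: 34.98
position: [426.3, 235.7, 126.4]
eef_rot: [[0.918, 0.397, -0.003], [0.397, -0.918, -0.001], [-0.004, -0.0, -1.0]]
force: [0.1, 0.7, -0.2]
opening: 20.4
```

Request:
drive_tool([
  [0, 0, 0, 0, 0, 6, 0],
  [0, 0, 0, 0, 0, 6, 0],
  [0, 0, 0, 0, 0, 5.6, 0],
  [2.75, 2.26, 0, 0, 0, 0, 0],
  [2.75, 2.26, 0, 0, 0, 0, 0],
  [2.75, 2.26, 0, 0, 0, 0, 0],
  [2.75, 2.26, 0, 0, 0, 0, 0],
  [2.75, 2.26, 0, 0, 0, 0, 0],
  [2.75, 2.26, 0, 0, 0, 0, 0],
  [0, 0, 0, 0, 0, 0, 0],
  [0, 0, 0, 0, 0, 0, 0],
  [0, 0, 0, 0, 0, 0, 0],
])

```text
time_s: 35.98
position: [604.7, 118.9, 126.3]
eef_rot: [[0.994, 0.105, -0.004], [0.105, -0.994, -0.0], [-0.004, -0.0, -1.0]]
force: [-0.1, 0.0, -0.7]
opening: 20.2
```

```bash
python3 - <<'E'
from h import *
save('wrist','w18.png')
plan(606.7,118.9,35,-83.9)
E
```

```text
t36.03 p [604.6 119.4 126.9] yawy -83.9 tilt [-0.003  0.   ] op 20.1 F [-0.5  1.2  0.4]
turn rz 0.0 deg -> shift cm x 0.20 y 0.07 z 9.19
```

View pics/w18.png

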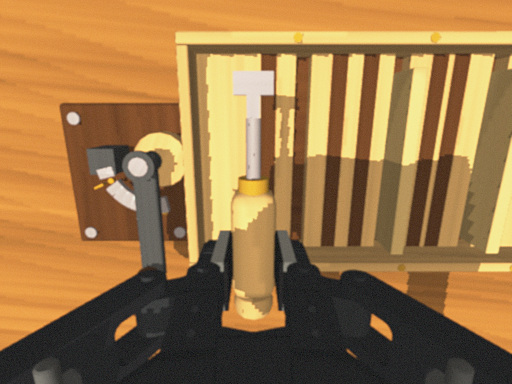

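Request:
drive_tool([
  [0.1, 0, 2, 0, 0, 0, 0],
  [0, 0, 3, 0, 0, 0, 0],
  [0, 0, 2.5, 0, 0, 0, 0],
  [0, 0, 1.2, 0, 0, 0, 0],
  [0, 0, 0.5, 0, 0, 0, 0],
  [0, 0, 0.2, 0, 0, 0, 0],
  [0, 0, 0, 0, 0, 0, 0],
  [0, 0, 0, 0, 0, 0, 0],
])

```text
time_s: 36.7
position: [608.3, 119.5, 36.3]
eef_rot: [[0.994, 0.106, 0.003], [0.106, -0.994, 0.0], [0.003, -0.0, -1.0]]
force: [0.2, -1.4, -0.1]
opening: 20.4
```

Request:
drive_tool([
  [0, 0, 0.2, 0, 0, 0, 0],
  [0, 0, 0.2, 0, 0, 0, 0],
  [0, 0, 0, 0, 0, 0, 0],
])

```text
time_s: 36.95
position: [607.5, 119.0, 30.7]
eef_rot: [[0.994, 0.106, 0.001], [0.106, -0.994, 0.0], [0.001, 0.0, -1.0]]
force: [0.1, 0.0, -0.4]
opening: 20.5
```

Request:
drive_tool([
  [0, 0, 0.1, 0, 0, 0, 0],
  [0, 0, 0, 0, 0, 0, 0],
])

```text
time_s: 37.12
position: [607.5, 119.1, 30.4]
eef_rot: [[0.994, 0.106, 0.001], [0.106, -0.994, 0.0], [0.001, 0.0, -1.0]]
force: [-3.1, -0.5, 6.8]
opening: 20.1
```

Request:
drive_tool([
  [0, 0, -0.1, 0, 0, 0, 0],
  [0, 0, 0, 0, 0, 0, 0.42],
  [0, 0, 0, 0, 0, 0, 0.42],
  [0, 0, 0, 0, 0, 0, 0.42],
  [0, 0, -1, 0, 0, 0, 0.42],
  [0, 0, -3, 0, 0, 0, 0.42],
  [0, 0, -3, 0, 0, 0, 0.42],
  [0, 0, -3, 0, 0, 0, 0.42],
  [0, 0, -4, 0, 0, 0, 0.42],
  [0, 0, -3, 0, 0, 0, 0.42],
  [0, 0, 0, 0, 0, 0, 0.42],
  [0, 0, 0, 0, 0, 0, 0.42],
])

```text
time_s: 38.12
position: [609.1, 119.3, 204.6]
eef_rot: [[0.994, 0.106, 0.007], [0.106, -0.994, 0.001], [0.007, -0.0, -1.0]]
force: [0.5, -0.2, -1.0]
opening: 35.9
```

```bash
python3 - <<'E'
from h import *
save('wrist','w19.png')
plan(537,192,200,-83.9)
E
```

```text
t38.17 p [607.8 119.1 202. ] yawy -83.9 tilt [0.003 0.   ] op 36.0 F [ 0.8 -0.2 -0.9]
turn rz -0.0 deg -> shift cm x -6.26 y -8.00 z 0.20
```

View pics/w19.png

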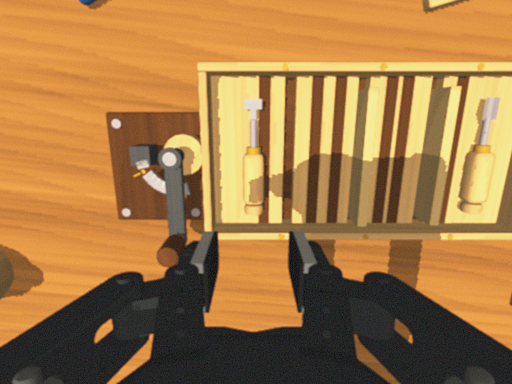

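Request:
drive_tool([
  [-1.25, -1.6, 0, 0, 0, 0, 0.4],
  [-1.25, -1.6, 0, 0, 0, 0, 0.4],
  [-1.25, -1.6, 0, 0, 0, 0, 0.4],
  [-1.25, -1.6, 0, 0, 0, 0, 0.4],
  [-1.25, -1.6, 0, 0, 0, 0, 0.4],
  [0, 0, 0, 0, 0, 5.3, 0.4],
  [0, 0, 0, 0, 0, 5.3, 0.4],
  [0, 0, 0, 0, 0, 5.3, 0.4],
  [0, 0, 0, 0, 0, 5.3, 0.4],
  [0, 0, 0, 0, 0, 0, 0.4],
  [0, 0, 0, 0, 0, 0, 0.4],
])

```text
time_s: 39.08
position: [535.6, 191.8, 198.8]
eef_rot: [[0.966, -0.258, -0.003], [-0.258, -0.966, -0.001], [-0.002, 0.001, -1.0]]
force: [0.1, 0.9, 0.4]
opening: 34.2
```

```bash
python3 - <<'E'
from h import *
im,d=save('wrist','w20.png'); C=cal('wrist'); P=cloud(C,d)
m=(d>0)&(P[...,2]>88)&(P[...,2]<100)&(P[...,1]>150)&(P[...,1]<260)&(P[...,0]<585)&(P[...,0]>500)
Q=P[m];c=cv2.minEnclosingCircle(Q[:,:2].astype(np.float32));print(m.sum(),c)
plan(537,192,72,-105.1)
pv=np.array([623,200.7]);p=np.array([537,192.])
a=np.radians(-105.1);ty=np.array([np.cos(a),np.sin(a)]);tx=np.array([-ty[1],ty[0]])
for k in [1.05,.95,.85,.75,.65,.55,.45,.35,.25,.15,.05,0,-.05]:
    w=np.radians(121.13)+k; q=pv+87*np.array([np.cos(w),np.sin(w)]); d=q-p;p=q
    print(k,q.round(1),(d@tx/10).round(2),(d@ty/10).round(2))
E
```

```text
486 ((538.3544921875, 192.52432250976562), 10.808216094970703)
t39.13 p [535.8 191.8 199.1] yawy -104.9 tilt [-0.002 -0.001] op 34.2 F [ 0.6 -0.1 -0.4]
turn rz 0.2 deg -> shift cm x 0.11 y -0.05 z 12.71
1.05 [536.  198.7] -0.27 -0.63
0.95 [536.3 207.4] -0.2 -0.85
0.85 [537.4 216.1] -0.12 -0.86
0.75 [539.3 224.5] -0.03 -0.87
0.65 [542.1 232.8] 0.06 -0.87
0.55 [545.7 240.7] 0.14 -0.86
0.45 [550.1 248.2] 0.23 -0.84
0.35 [555.2 255.2] 0.31 -0.81
0.25 [561.  261.7] 0.39 -0.78
0.15 [567.4 267.6] 0.46 -0.73
0.05 [574.4 272.8] 0.54 -0.68
0 [578.  275.2] 0.29 -0.32
-0.05 [581.8 277.3] 0.31 -0.31
```

View pics/w20.png

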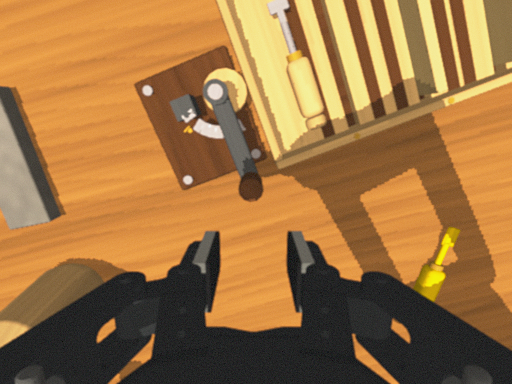

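Knob at (250,187), lever still clamped. Lower over it.

Request:
drive_tool([
  [0.15, 0, 2, 0, 0, 0, 0.4],
  [0, 0, 3, 0, 0, 0, 0.4],
  [0, 0, 3, 0, 0, 0, 0.4],
  [0, 0, 2.5, 0, 0, 0, 0.4],
  [0, 0, 1.5, 0, 0, 0, 0.4],
  [0, 0, 0.6, 0, 0, 0, 0.4],
  [0, 0, 0, 0, 0, 0, 0.35],
  [0, 0, 0, 0, 0, 0, 0.35],
])

```text
time_s: 39.8
position: [538.2, 191.6, 74.9]
eef_rot: [[0.966, -0.26, 0.0], [-0.26, -0.966, 0.0], [0.0, -0.0, -1.0]]
force: [-0.1, -0.3, 0.3]
opening: 29.7
```

Request:
drive_tool([
  [-0.27, -0.63, 0, 0, 0, 0, 0.35],
  [-0.2, -0.85, 0, 0, 0, 0, 0.35],
  [-0.12, -0.86, 0, 0, 0, 0, 0.35],
  [-0.03, -0.87, 0, 0, 0, 0, 0.35],
  [0.06, -0.87, 0, 0, 0, 0, 0.35],
  [0.14, -0.86, 0, 0, 0, 0, 0.35],
  [0.23, -0.84, 0, 0, 0, 0, 0.35],
  [0.31, -0.81, 0, 0, 0, 0, 0.35],
  [0.39, -0.78, 0, 0, 0, 0, 0.35],
  [0.46, -0.73, 0, 0, 0, 0, 0.35],
  [0, 0, 0, 0, 0, 0, 0.35],
])

```text
time_s: 40.72
position: [570.2, 269.0, 75.2]
eef_rot: [[0.966, -0.26, 0.002], [-0.26, -0.966, 0.001], [0.002, -0.002, -1.0]]
force: [0.3, 0.3, 0.0]
opening: 30.0
```

Request:
drive_tool([
  [0.54, -0.68, 0, 0, 0, 0, 0.35],
  [0.15, -0.16, 0, 0, 0, 0, 0.35],
  [0, 0, 0, 0, 0, 0, 0.35],
  [0, 0, 0, 0, 0, 0, 0.35],
])

```text
time_s: 41.05
position: [577.5, 273.7, 74.5]
eef_rot: [[0.965, -0.261, 0.0], [-0.261, -0.965, 0.0], [0.0, -0.0, -1.0]]
force: [-0.4, -0.2, -0.3]
opening: 29.9
```

```bash
python3 - <<'E'
from h import *
save('wrist','w21.png')
plan(578,275.2,72,-105.1)
E
```

```text
t41.10 p [577.3 273.5  74.4] yawy -105.1 tilt [0. 0.] op 30.3 F [-0.8  0.3 -0.6]
turn rz -0.0 deg -> shift cm x 0.03 y -0.18 z 0.24
```

View pics/w21.png

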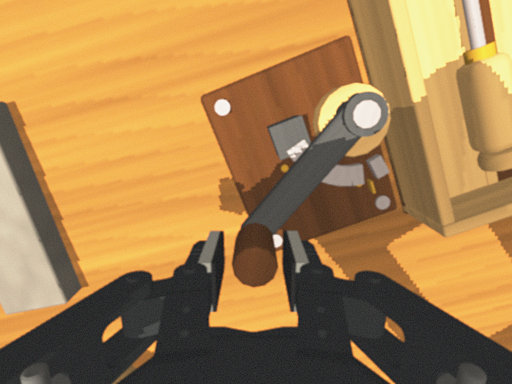

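Request:
drive_tool([
  [0, 0, -2, 0, 0, 0, 0.4],
  [0, 0, -3, 0, 0, 0, 0.4],
  [0, 0, -3, 0, 0, 0, 0.4],
  [0, 0, -3, 0, 0, 0, 0.4],
  [0, 0, -2, 0, 0, 0, 0.4],
  [0, 0, 0, 0, 0, 0, 0.4],
  [0, 0, 0, 0, 0, 0, 0.4],
])

```text
time_s: 41.68
position: [578.3, 273.8, 206.7]
eef_rot: [[0.965, -0.261, 0.004], [-0.261, -0.965, 0.001], [0.003, -0.002, -1.0]]
force: [-0.3, -0.3, -1.0]
opening: 33.8
```

```bash
python3 - <<'E'
from h import *
im,d=save('wrist','w22.png'); C=cal('wrist'); P=cloud(C,d)
m=(d>0)&(P[...,2]>88)&(P[...,2]<100)&(P[...,1]>230)&(P[...,1]<320)&(P[...,0]<620)&(P[...,0]>540)
Q=P[m];c=cv2.minEnclosingCircle(Q[:,:2].astype(np.float32));print(m.sum(),c)
k=np.array(c[0]); print('angle',np.arctan2(k[1]-200.7,k[0]-623)-np.radians(121.13), np.hypot(k[1]-200.7,k[0]-623))
plan(520,150,220,-105.1)
E
```

```text
440 ((573.1848754882812, 272.50164794921875), 10.826205253601074)
angle 0.06322368852275417 87.3900639566169
t41.73 p [577.3 273.5 204.5] yawy -105.1 tilt [0.001 0.   ] op 33.9 F [-1.1  0.3 -0.5]
turn rz -0.0 deg -> shift cm x -2.31 y 13.41 z -1.55
```

View pics/w22.png

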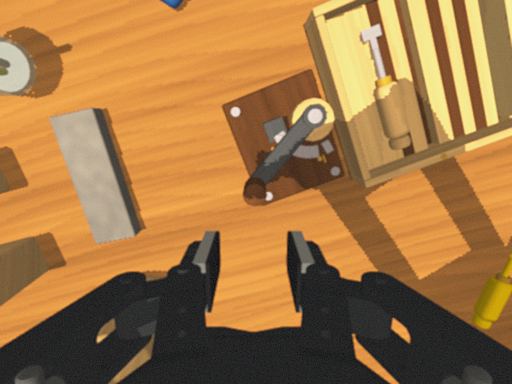

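Request:
drive_tool([
  [-0.38, 0.2, 2, 0, 0, 0, 0.4],
  [0, 0, 3, 0, 0, 0, 0.4],
  [0, 0, 3, 0, 0, 0, 0.4],
  [0, 0, 2.8, 0, 0, 0, 0.4],
  [0, 0, 2, 0, 0, 0, 0.4],
  [0, 0, 0.2, 0, 0, 0, 0.35],
  [0, 0, 0, 0, 0, 0, 0.35],
  [0.27, -0.25, 0, 0, 0, 0, 0.35],
  [0.26, -0.25, 0, 0, 0, 0, 0.35],
  [0.26, -0.25, 0, 0, 0, 0, 0.35],
  [0, 0, 0, 0, 0, 0, 0.35],
  [0, 0, 0, 0, 0, 0, 0.35],
])

```text
time_s: 42.73
position: [583.7, 278.3, 75.6]
eef_rot: [[0.965, -0.261, 0.002], [-0.261, -0.965, 0.001], [0.002, -0.001, -1.0]]
force: [-0.1, 0.4, -0.6]
opening: 30.1
```

```bash
python3 - <<'E'
from h import *
plan(582.6,277.7,72,-105.1)
E
```

```text
t42.73 p [583.7 278.3  75.6] yawy -105.1 tilt [0.002 0.001] op 30.1 F [-0.1  0.4 -0.6]
turn rz -0.0 deg -> shift cm x -0.09 y 0.08 z 0.36
```

Lift off and retreat, then measure.

Request:
drive_tool([
  [0, 0, -2, 0, 0, 0, 0.4],
  [0, 0, -3, 0, 0, 0, 0.4],
  [0, 0, -3, 0, 0, 0, 0.4],
  [0, 0, -3, 0, 0, 0, 0.4],
  [0, 0, -2, 0, 0, 0, 0.4],
  [0, 0, 0, 0, 0, 0, 0.4],
  [0, 0, 0, 0, 0, 0, 0.4],
])

```text
time_s: 43.32
position: [583.9, 278.3, 207.0]
eef_rot: [[0.965, -0.261, 0.004], [-0.261, -0.965, 0.002], [0.004, -0.003, -1.0]]
force: [-0.4, 0.5, -0.4]
opening: 33.9
```

```bash
python3 - <<'E'
from h import *
im,d=save('wrist','w23.png'); C=cal('wrist'); P=cloud(C,d)
m=(d>0)&(P[...,2]>88)&(P[...,2]<100)&(P[...,1]>230)&(P[...,1]<320)&(P[...,0]<620)&(P[...,0]>540)
Q=P[m];c=cv2.minEnclosingCircle(Q[:,:2].astype(np.float32));print(m.sum(),c)
k=np.array(c[0]); print('angle',np.arctan2(k[1]-200.7,k[0]-623)-np.radians(121.13))
# pivot cap from same view
f=cv2.cvtColor(im,cv2.COLOR_RGB2BGR)
m=(d>0)&(P[...,2]>56)&(P[...,2]<75)&(abs(P[...,0]-623)<15)&(abs(P[...,1]-200)<15); print('pivot',m.sum(),cv2.minEnclosingCircle(P[m][:,:2].astype(np.float32)),P[m].mean(0))
plan(480,0,260,-105.1)
E
```

```text
440 ((577.9942626953125, 275.811767578125), 10.774171829223633)
angle -0.0035020257555609113
pivot 465 ((624.2393798828125, 201.06175231933594), 11.048450469970703) [624.34190073 201.47511893  61.22389774]
t43.37 p [582.9 277.9 204.9] yawy -105.1 tilt [0.001 0.   ] op 34.3 F [-0.4 -0.  -0.7]
turn rz -0.0 deg -> shift cm x -2.70 y 29.51 z -5.51
```

View pics/w23.png

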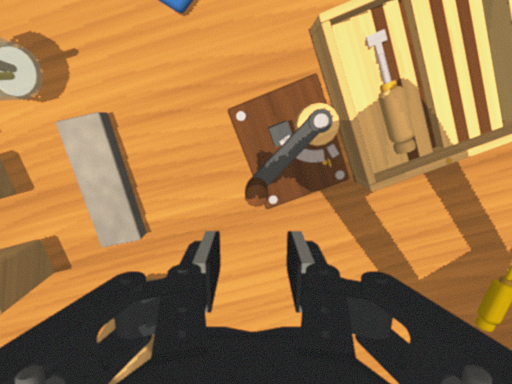

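Request:
drive_tool([
  [-0.1, 3.4, -0.5, 0, 0, 0, 0.4],
  [-0.1, 3.4, -0.5, 0, 0, 0, 0.4],
  [-0.1, 3.4, -0.5, 0, 0, 0, 0.4],
  [-0.1, 3.4, -0.5, 0, 0, 0, 0.4],
  [-0.1, 3.4, -0.5, 0, 0, 0, 0.4],
  [-0.1, 3.4, -0.5, 0, 0, 0, 0.4],
  [-0.1, 3.4, -0.5, 0, 0, 0, 0.4],
  [-0.1, 3.4, -0.5, 0, 0, 0, 0.4],
  [-0.1, 3.4, -0.5, 0, 0, 0, 0.4],
  [-0.1, 3.4, -0.5, 0, 0, 0, 0.4],
  [0, 3.4, 0, 0, 0, 0, 0.4],
  [0, 3.4, 0, 0, 0, 0, 0.4],
])

```text
time_s: 44.37
position: [465.3, -114.6, 253.0]
eef_rot: [[0.965, -0.261, -0.002], [-0.261, -0.965, 0.001], [-0.002, -0.0, -1.0]]
force: [1.2, 0.4, 0.3]
opening: 34.2
```

Request:
drive_tool([
  [0, 3.4, 0, 0, 0, 0, 0.4],
  [0, 3.4, 0, 0, 0, 0, 0.4],
  [0, 3.4, 0, 0, 0, 0, 0.4],
  [0, 3.4, 0, 0, 0, 0, 0.4],
  [0, 3.4, 0, 0, 0, 0, 0.4],
  [0, 0, 0, 0, 0, 0, 0.4],
  [0, 0, 0, 0, 0, 0, 0.4],
])

```text
time_s: 44.95
position: [420.9, -278.5, 252.3]
eef_rot: [[0.964, -0.264, -0.003], [-0.264, -0.964, 0.002], [-0.003, -0.001, -1.0]]
force: [-0.6, 0.3, 0.7]
opening: 34.1
```

```bash
python3 - <<'E'
from h import *
im,d=save('top','t5.png'); cv2.imwrite('pics/t5c.png',cv2.resize(im[95:270,140:410,::-1],(810,525))[:,:800])
C=cal('top');P=cloud(C,d)
th=.10696; ex=np.array([np.cos(th),np.sin(th)]);ey=np.array([-ex[1],ex[0]])
a=P[...,:2]@ex-640.9;b=P[...,:2]@ey+66.5
for n,lo,hi,z0,z1 in (('d',-85,-58,40,75),('d',-10,20,40,75),('g',-155,-85,27,46),('g',95,150,27,46)):
    m=(d>0)&(P[...,2]>z0)&(P[...,2]<z1)&(b>lo)&(b<hi)&(abs(a)<74)
    print(n,m.sum(),'z',np.percentile(P[m][:,2],[5,50,95]).round(1),'a',a[m].min().round(),a[m].max().round(),'b',b[m].min().round(),b[m].max().round()) if m.any() else print(n,0)
save('side','s5.png')
m=(d>0)&(P[...,2]>85)&(P[...,2]<100)&(abs(P[...,0]-578)<30)&(abs(P[...,1]-275)<30); k=P[m].mean(0)
print(k,np.arctan2(k[1]-200.7,k[0]-623)-np.radians(121.13))
E
```

```text
d 170 z [44.8 49.  52.4] a -72.0 66.0 b -77.0 -67.0
d 162 z [45.9 49.2 52.9] a -73.0 67.0 b -0.0 10.0
g 237 z [30.  38.3 43.5] a -64.0 58.0 b -132.0 -110.0
g 222 z [30.3 38.2 43.6] a -64.0 57.0 b 109.0 131.0
[577.03626373 275.11325161  92.47393374] 0.009998720319752685
```

View pics/t5c.png

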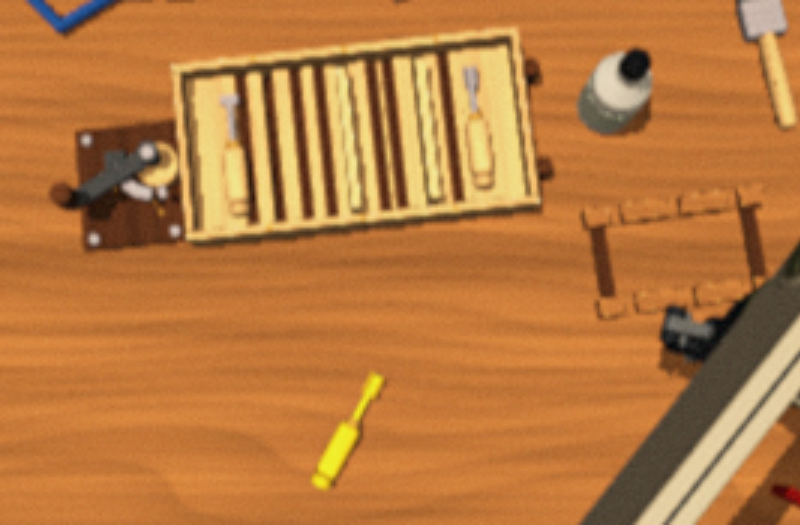

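View pics/s5.png

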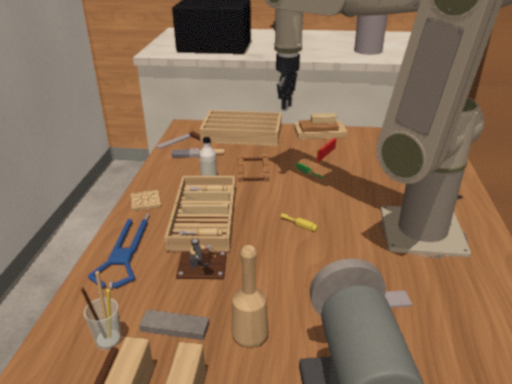

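View pics/t5.png

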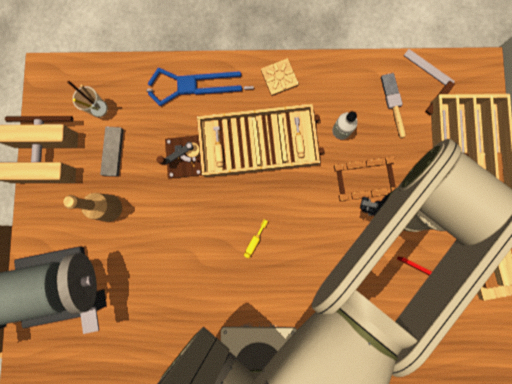

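The full top view shows an empty bench with only the yellow look-alike at (257,240). The battens at (365,178) are empty, the tray holds two dividers and two gouges, and the lever points away at (165,158).

```bash
python3 -c "
from workcell import manip
print(manip.close_job())"
```

```text
the job is handed in; nothing more can be done
None
```

The tray is ready and the job is handed in, at about 45 s of the 210 s allowed; no verdict was reported.

- **Clamp:** I swung the lever into its clamped notch first (about 1.13 rad). At the end I swung it back. After the first pass it read 0.06 rad, so I nudged it further. The last two checks read about 0.00 (wrist camera) and 0.01 rad (top camera).
- **Dividers:** Two were present. I dragged each along the floor until the force dropped at an open groove, then lowered it. They are in the middle groove and the one farthest from the clamp. Their tops are about 30 mm above the floor (wrist camera) and about 49 mm above the bench (top camera), where 50 is home. The depth images had already shown which grooves were open, and the drop by feel matched them within about 2 mm.
- **Gouges:** Two were present, both with wooden handles. They lie flat along the tray's x, about 120 mm either side of centre, with both dividers between them.
- **Bystanders and look-alikes:** The mallet, glue bottle, stone and the coloured look-alikes were not touched. I checked this only by eye in the last pictures; I did not measure their positions again.

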